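# Pick the softest force beam by feel and mount it

### The job

The three leaf-spring force beams in the tray look alike, but one has a much softer leaf, and that is the one needed for today's small muscle. From left to right, press each beam's tip button slowly down onto its stop, hold it there for a moment and let it up, judging how stiff the leaf is (more than 25 N would spoil it). Then lift the softest beam out by its clamp block, lower it into the mount's channel, slide it fully home under the bridge without forcing it (40 N at most), let go, and check it by slowly pressing its button down to the stop once more in the same way; leave the other beams in their pockets and the things around undisturbed.

Things in the scene. Friction and masses are not known exactly. Their poses are not given: they have to be found in the camera images.
- tray: Grey storage tray, 150 x 252 x 12 mm, fixed. Origin: centre of its underside. Three pockets, 6 mm deep (floor at z 6), lie along its x at y +80, 0 and -80 mm (left, middle, right seen from the robot), a beam in each, tip towards the robot (-x of the tray), with about 1.5 mm of play.
- beam_a: One of three force beams that look alike; one, in any pocket, has a leaf less than half as stiff as the others. Origin: centre of the underside of the base bar, 120 x 24 x 8 mm; x points from free tip to clamp block, z up. Solid block x 12..44, 24 wide, top z 40 (screws to 43): grip across the 24 mm, fingertips at z 12 to 16. Bare toe x 44..60. 140 to 220 g, balances near x 22.
- beam_b: A force beam like beam_a: same outer sizes, origin and axes; told apart only by how its leaf feels. On each a steel leaf 12 mm wide runs from the block towards -x at z 26, ending at x -53, with the button on it at x -46.
- beam_c: A force beam like beam_a: same outer sizes, origin and axes; told apart only by how its leaf feels (its stop, below the tip, is set to another height on each beam).
- button_a (a point): Top of the 13 mm domed steel button on the free tip of beam_a's leaf, where it is pressed straight down: x -46, z 32.6 mm in the beam's frame when free.
- leaf_a (a joint): Bending of beam_a's leaf, rad: 0 free, growing as the button goes down (52 mm lever: 0.1 rad is 5.2 mm). A rubber-tipped stop, set differently on each beam, ends it after 4 to 8.5 mm. The leaf pushes back in proportion, 0.3 to 1.6 N per mm by beam, at most 10 N just before the stop; on the stop the force climbs by about 7 N per mm.
- button_b (a point): Top of the 13 mm domed steel button on the free tip of beam_b's leaf, where it is pressed straight down: x -46, z 32.6 mm in the beam's frame when free.
- leaf_b (a joint): Bending of beam_b's leaf, rad: 0 free, growing as the button goes down (52 mm lever: 0.1 rad is 5.2 mm). A rubber-tipped stop, set differently on each beam, ends it after 4 to 8.5 mm. The leaf pushes back in proportion, 0.3 to 1.6 N per mm by beam, at most 10 N just before the stop; on the stop the force climbs by about 7 N per mm.
- button_c (a point): Top of the 13 mm domed steel button on the free tip of beam_c's leaf, where it is pressed straight down: x -46, z 32.6 mm in the beam's frame when free.
- leaf_c (a joint): Bending of beam_c's leaf, rad: 0 free, growing as the button goes down (52 mm lever: 0.1 rad is 5.2 mm). A rubber-tipped stop, set differently on each beam, ends it after 4 to 8.5 mm. The leaf pushes back in proportion, 0.3 to 1.6 N per mm by beam, at most 10 N just before the stop; on the stop the force climbs by about 7 N per mm.
- mount: Fixed aluminium mount, plate 156 x 72 x 10 mm. Origin: below the channel, on the underside; x points along the channel to its closed end. On the plate two walls, x -62..38, form a channel 28 mm wide, walls 10 mm high with flared tops. Bridge x 48..62, underside 9.6 and top 15.6 mm above the plate; end wall at x 62. Beam goes in toe towards the bridge, tip towards the open end.
- mount_home (a point): On the mount's plate, at x 2, y 0, z 10 mm of the mount: where a beam's origin lies when fully home, axes parallel to the mount's. To get there lower the beam onto the plate with its origin about 18 mm short of this point (toe just clear of the bridge), then slide it along +x until the toe, under the bridge, meets the end wall.
- forceps: Steel forceps lying on the bench, 122 mm long; leave alone. Origin at the centre of the underside.
- wax_block: Cream paraffin block 30 x 46 x 22 mm; leave alone. Origin at the centre of the underside.
- vial_0: Small screw vial 23 mm across, 48 mm high, standing; leave alone. Origin at the centre of the underside.
Not all that is in view belongs to the job. Leave any green or purple look-alike of the beam_a alone.

How it is judged (in metres and radians):
On the way, in this order (a step that is already met when the one before it is completed fails the run):
1. the leaf of the beam in the left pocket is pressed down onto its stop (within 0.5 mm) and held 0.1 s (((y of beam_a in the frame of tray above 0.04 m and value of joint leaf_a above 0.0765 rad and contact force between anything else and leaf_a above 1 N) or (y of beam_b in the frame of tray above 0.04 m and value of joint leaf_b above 0.115 rad and contact force between anything else and leaf_b above 1 N) or (y of beam_c in the frame of tray above 0.04 m and value of joint leaf_c above 0.1438 rad and contact force between anything else and leaf_c above 1 N))), for 0.1 s.
2. then the one in the middle pocket, likewise (((y of beam_a in the frame of tray between -0.04 and 0.04 m and value of joint leaf_a above 0.0765 rad and contact force between anything else and leaf_a above 1 N) or (y of beam_b in the frame of tray between -0.04 and 0.04 m and value of joint leaf_b above 0.115 rad and contact force between anything else and leaf_b above 1 N) or (y of beam_c in the frame of tray between -0.04 and 0.04 m and value of joint leaf_c above 0.1438 rad and contact force between anything else and leaf_c above 1 N))), for 0.1 s.
3. then the one in the right pocket, likewise (((y of beam_a in the frame of tray between -0.12 and -0.04 m and value of joint leaf_a above 0.0765 rad and contact force between anything else and leaf_a above 1 N) or (y of beam_b in the frame of tray between -0.12 and -0.04 m and value of joint leaf_b above 0.115 rad and contact force between anything else and leaf_b above 1 N) or (y of beam_c in the frame of tray between -0.12 and -0.04 m and value of joint leaf_c above 0.1438 rad and contact force between anything else and leaf_c above 1 N))), for 0.1 s.
4. a beam is lifted clear of the tray, its bar 20 mm or more above the pocket floor (((z of beam_a in the frame of tray above 0.026 m and distance of beam_a from where it was at the start of the episode above 0.018 m) or (z of beam_b in the frame of tray above 0.026 m and distance of beam_b from where it was at the start of the episode above 0.018 m) or (z of beam_c in the frame of tray above 0.026 m and distance of beam_c from where it was at the start of the episode above 0.018 m))), for 0.1 s.
5. a beam lies fully home in the mount and its leaf, pressed there, proves to be the soft one: bent 0.055 to 0.112 rad it pushes back with less than 3 N (((horizontal distance between beam_a and mount_home below 0.0035 m and z of beam_a in the frame of mount_home between -0.003 and 0.0025 m and angle between the x axis of beam_a and the x axis of mount, either way round below 0.06 rad and angle between beam_a's own z axis and vertical below 0.05 rad and value of joint leaf_a between 0.055 and 0.112 rad and contact force between anything else and leaf_a between 0.8 and 3 N) or (horizontal distance between beam_b and mount_home below 0.0035 m and z of beam_b in the frame of mount_home between -0.003 and 0.0025 m and angle between the x axis of beam_b and the x axis of mount, either way round below 0.06 rad and angle between beam_b's own z axis and vertical below 0.05 rad and value of joint leaf_b between 0.055 and 0.112 rad and contact force between anything else and leaf_b between 0.8 and 3 N) or (horizontal distance between beam_c and mount_home below 0.0035 m and z of beam_c in the frame of mount_home between -0.003 and 0.0025 m and angle between the x axis of beam_c and the x axis of mount, either way round below 0.06 rad and angle between beam_c's own z axis and vertical below 0.05 rad and value of joint leaf_c between 0.055 and 0.112 rad and contact force between anything else and leaf_c between 0.8 and 3 N))), for 0.03 s.
6. the same press goes on down to the stop (within 0.5 mm) and is held 0.1 s (((horizontal distance between beam_a and mount_home below 0.0035 m and z of beam_a in the frame of mount_home between -0.003 and 0.0025 m and angle between the x axis of beam_a and the x axis of mount, either way round below 0.06 rad and angle between beam_a's own z axis and vertical below 0.05 rad and value of joint leaf_a above 0.0765 rad and contact force between anything else and leaf_a above 1 N) or (horizontal distance between beam_b and mount_home below 0.0035 m and z of beam_b in the frame of mount_home between -0.003 and 0.0025 m and angle between the x axis of beam_b and the x axis of mount, either way round below 0.06 rad and angle between beam_b's own z axis and vertical below 0.05 rad and value of joint leaf_b above 0.115 rad and contact force between anything else and leaf_b above 1 N) or (horizontal distance between beam_c and mount_home below 0.0035 m and z of beam_c in the frame of mount_home between -0.003 and 0.0025 m and angle between the x axis of beam_c and the x axis of mount, either way round below 0.06 rad and angle between beam_c's own z axis and vertical below 0.05 rad and value of joint leaf_c above 0.1438 rad and contact force between anything else and leaf_c above 1 N))), for 0.1 s.
At the end, for the whole second after the job is handed in: The softest beam lies flat in the mount's channel, fully home: its origin within 3.5 mm of mount_home, parallel to the channel within 0.06 rad, at rest and released; the other two beams lie in their pockets within 8 mm of where they were (((horizontal distance between beam_a and mount_home below 0.0035 m and z of beam_a in the frame of mount_home between -0.003 and 0.0025 m and angle between the x axis of beam_a and the x axis of mount, either way round below 0.06 rad and angle between each of beam_a, beam_b, beam_c's own z axis and vertical below 0.05 rad and linear speed of beam_a below 0.02 m/s and distance of each of beam_b, beam_c from where it was at the start of the episode below 0.008 m) or (horizontal distance between beam_b and mount_home below 0.0035 m and z of beam_b in the frame of mount_home between -0.003 and 0.0025 m and angle between the x axis of beam_b and the x axis of mount, either way round below 0.06 rad and angle between each of beam_b, beam_a, beam_c's own z axis and vertical below 0.05 rad and linear speed of beam_b below 0.02 m/s and distance of each of beam_a, beam_c from where it was at the start of the episode below 0.008 m) or (horizontal distance between beam_c and mount_home below 0.0035 m and z of beam_c in the frame of mount_home between -0.003 and 0.0025 m and angle between the x axis of beam_c and the x axis of mount, either way round below 0.06 rad and angle between each of beam_c, beam_a, beam_b's own z axis and vertical below 0.05 rad and linear speed of beam_c below 0.02 m/s and distance of each of beam_a, beam_b from where it was at the start of the episode below 0.008 m))); the robot touches nothing.
It fails at once if a leaf is loaded with more than 25 N (contact force between anything else and leaf_a above 25 N or contact force between anything else and leaf_b above 25 N or contact force between anything else and leaf_c above 25 N).
It fails at once if the beam is forced into the mount with more than 40 N (contact force between any of beam_a, beam_b, beam_c and mount above 40 N).
It fails at once if two beams are out of their pockets (moved more than 15 mm) (distance of each of beam_a, beam_b from where it was at the start of the episode above 0.015 m or distance of each of beam_a, beam_c from where it was at the start of the episode above 0.015 m or distance of each of beam_b, beam_c from where it was at the start of the episode above 0.015 m).
It fails at once if the forceps, the wax block or the vial is moved more than 15 mm (distance of any of forceps, wax_block, vial_0 from where it was at the start of the episode above 0.015 m).
It also fails if it takes over 61 s, if anything falls off the work surface, if the arm or the gripper's body presses on something with over 40 N, if the wrist force passes 120 N, or if a joint passes its speed limit or range.

### The arm

A 7-joint arm with a two-finger parallel gripper is mounted at the origin on a cart in front of the work surface, level with it; the furniture and walls round the work are solid. World frame = base frame: x ahead of the robot, y to its left, z up, the work surface at z = 0. Lengths are in mm, angles in rad, forces in N, time in s.
With the tool pointing down it reaches from about 375 to 925 mm from the base axis. Payload 3.1 kg.
Tool frame: the origin (TCP) lies on the centre line of the jaws, within the pads' length; the fingertips stand 22 mm ahead of it and the grasp point (between the pads) lies 3 mm ahead of it; z points along the fingers, y is the direction in which the jaws open and shut (so a half turn about z gives the same grasp; the last joint's range is limited). The gripper opens to 85 mm and grips with 20 to 120 N. Pads are 22 mm wide; open, the fingers measure 114 mm over their backs; the gripper's body (76 mm by 85 mm) begins 54 mm behind the grasp point. The pads swing forward as they close: fully open they stand 13 mm farther back than shut.
Start: joints at [-1.36, 0.383, 0.044, 1.598, -0.018, 1.161, -0.05], TCP at [197.523, 619.264, 253.269] pointing down, gripper open.
Joint ranges: [-2.61, 2.61], [-0.41, 2.15], [-1.48, 1.57], [0, 2.5], [-1.57, 4.71], [0.05, 1.97], [-2.85, 2.85]. Speed limits (rad/s): [2.79, 2.79, 3.14, 3.14, 3.14, 3.14, 3.14].

### API

Orientations are given as a unit quaternion [w, x, y, z].
In Python, from cell import readout, eyes, ticket gives the robot as it stands. The module is installed in compiled form; this text tells all that it offers.
- The arm moves only by the tool send_rows, never from a script. Its argument "motion" is a list of rows, each a list of 7 numbers: the turn, a rotation vector about the tool's x, y, z in rad, then the shift along the tool's x, y, z in cm, then the finger opening in cm, from 0 to 8.54. In form: [[wx, wy, wz, tx, ty, tz, gripper], ...]. A call has 1 to 8 rows; each row shifts and turns the pose as measured when the row begins, along the tool's axes as they then stand; what a row does not reach is not made up. A row lasts 1/8 s, in which the tool goes at most 62.5 mm and 10.7 degrees, less where a joint would pass 70% of its speed; a pose out of reach is approached as far as the arm can. A call is refused whole if a number of a shift passes 6.25 or a number of a turn 0.188, either way. A call with a gripper value outside its range is refused whole. The fingers move at their own pace and stop on an object; the grip force is fixed at half the most. Time passes only in rows, so rows that do not move let the fingers close. It gives the time, the measured TCP pose, the force and the opening at its end, in the units of the state.
- readout.state(): the state, without advancing time (a new reading comes with each control period).
- eyes.snapshot(name): name is "side" or "top" or "wrist"; returns a dict with "color" (384x512x3 uint8, red, green, blue), "camera_matrix" (3x3 intrinsics, pixels), "k1" (the pictures are not rectified: a ray, as slopes to the right and down, at radius r is drawn at 1 + k1 r^2 times it, then the intrinsics apply), "T" (4x4, takes a point from camera to world coordinates); the wrist camera has in their place "tool_from_camera" (4x4, takes a point from camera to tool coordinates, whose origin is the TCP and whose axes are the flange's). Camera axes: x right, y up, looking along -z (the intrinsics and any distortion apply to the point x, -y, -z); pixel columns grow to the right and rows downward; lengths in mm; the calibration is good to about 2 mm. A picture is of the moment at which its call begins: read the wrist's pose just before it. There is no depth.
- ticket.sign_off(): hands the job in, once; it reports no verdict.
The state is a dict: "clock": time; "joint_pos": joint angles; "dq": joint speeds; "joint_torque": joint torques, N m; "tcp_pos": TCP position; "tool_rot": TCP orientation; "wrist_force": force on the tool from outside, world axes, zero at the start; "ft_torque": the same for the moment, N m; "opening": finger opening in mm.
Only numpy, scipy, OpenCV 4.12 (cv2) and the standard library are available. Lean on these libraries where they do the work, as an engineer would, in place of code of your own. Each camera call takes 0.05 s, during which the arm holds its last target.

## Working session

There is one attempt and no reset: what is moved stays moved. The work goes in short steps, Python scripts to look and compute and a tool call to move; the robot and the scene stay as the last step left them, time stands still between calls to the robot, and variables do not carry over. Pictures are saved under pics/ and viewed, and the job is handed in when it is done.

Besides the shell and the picture viewer there is one more tool, called as a command line: name --pt "numbers of a row" for each row, then --argument value for the rest. send_rows: Moves the arm, as the interface text tells. Its arguments: {"type":"object","properties":{"motion":{"type":"array"}},"required":["motion"]}

```bash
mkdir -p pics; ls; python3 - <<'E'
from cell import readout, eyes
import cv2
print(readout.state())
for n in ("side","top","wrist"):
    s=eyes.snapshot(n); cv2.imwrite(f"pics/{n}0.png",s["color"][...,::-1])
    print(n,{k:v for k,v in s.items() if k!="color"})
E
```

```text
pics
{'clock': 0.0, 'joint_pos': array([-1.35979644,  0.38386971,  0.04383689,  1.59960558, -0.01787664,
        1.16116304, -0.04992316]), 'dq': array([-0.00031653,  0.00069806,  0.00058173,  0.00063744,  0.00115282,
       -0.00010856,  0.00031034]), 'joint_torque': array([-2.62169533e-05, -4.33466578e+01,  1.02419324e+00, -2.49513030e+01,
        1.04713501e-02,  1.14084582e-02,  2.91340562e-06]), 'tcp_pos': array([197.28566029, 618.40250441, 251.85005275]), 'tool_rot': array([-1.21228411e-04,  1.53756104e-01,  9.88107940e-01, -1.32111592e-03]), 'wrist_force': array([0.12745332, 0.004008  , 0.4507398 ]), 'ft_torque': array([-0.04908967,  0.00320305,  0.00170155]), 'opening': 85.11174488064087}
side {'camera_matrix': array([[376.66407565,   0.        , 255.99912764],
       [  0.        , 376.66407565, 195.94747506],
       [  0.        ,   0.        ,   1.        ]]), 'k1': -0.11055632281482447, 'T': array([[ 9.96413364e-01, -4.76288862e-02,  6.99421060e-02,
         5.84156699e+02],
       [ 8.40222335e-02,  4.58878883e-01, -8.84517063e-01,
        -9.68410793e+02],
       [ 1.00
[... 580 characters left out ...]
,  9.95373274e-01,
         1.39617607e+03],
       [ 0.00000000e+00,  0.00000000e+00,  0.00000000e+00,
         1.00000000e+00]])}
wrist {'camera_matrix': array([[280.4442431 ,   0.        , 257.48300307],
       [  0.        , 280.4442431 , 195.15489934],
       [  0.        ,   0.        ,   1.        ]]), 'k1': -0.06375273657094421, 'tool_from_camera': array([[ 2.03846129e-04,  9.64787349e-01,  2.63031045e-01,
         6.56980810e+01],
       [ 9.99999650e-01,  1.67486220e-05, -8.36421861e-04,
         9.24605484e-01],
       [-8.11374637e-04,  2.63031123e-01, -9.64787008e-01,
        -1.19350096e+02],
       [ 0.00000000e+00,  0.00000000e+00,  0.00000000e+00,
         1.00000000e+00]])}
```

View pics/top0.png

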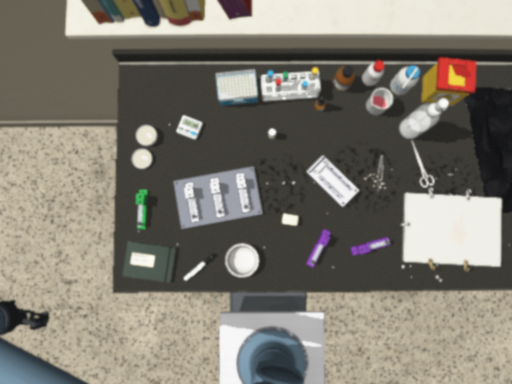

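View pics/side0.png

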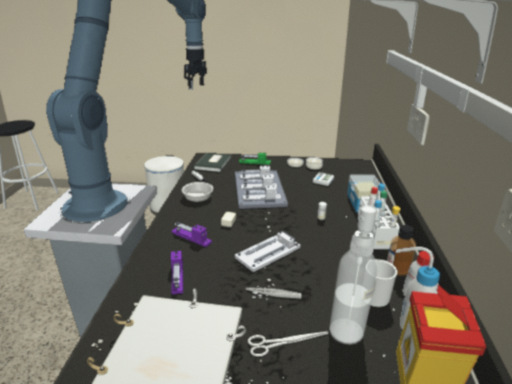

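View pics/wrist0.png

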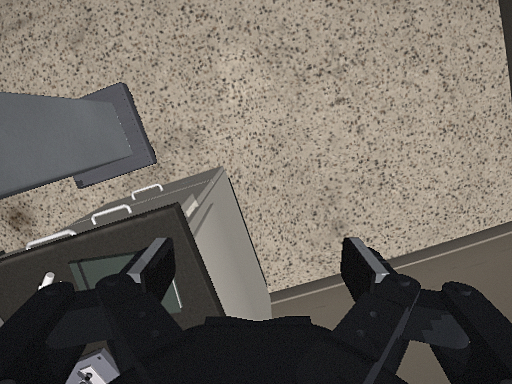

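The top view shows the grey tray around (218,197) with three beams. The white/aluminium mount is around (333,181), the wax block at (290,219), the vial at (272,133) and the forceps at (380,170). The green look-alike is at (141,210) and the purple ones at (318,247) and (371,246). I'll enlarge these areas.

```bash
cat > h.py <<'E'
import numpy as np, cv2
from scipy.spatial.transform import Rotation as R
def tcpT(st):
    w,x,y,z=st["tool_rot"]; T=np.eye(4); T[:3,:3]=R.from_quat([x,y,z,w]).as_matrix(); T[:3,3]=st["tcp_pos"]; return T
def camT(s,st=None):
    return s["T"] if "T" in s else tcpT(st)@s["tool_from_camera"]
def unproj(s,uv,z,st=None):
    K=s["camera_matrix"]; T=camT(s,st); d=np.array([(uv[0]-K[0,2])/K[0,0],(uv[1]-K[1,2])/K[1,1]])
    rd=np.hypot(*d); r=rd
    for _ in range(30): r=rd/(1+s["k1"]*r*r)
    d=d*(r/rd if rd>0 else 1)
    v=T[:3,:3]@np.array([d[0],-d[1],-1]); o=T[:3,3]
    return o+v*(z-o[2])/v[2]
def proj(s,P,st=None):
    K=s["camera_matrix"]; T=camT(s,st); p=np.linalg.inv(T)@np.append(P,1)
    a=np.array([p[0],-p[1]])/-p[2]; a=a*(1+s["k1"]*(a@a))
    return a*[K[0,0],K[1,1]]+K[:2,2]
E
python3 - <<'E'
import cv2
a=cv2.imread("pics/top0.png")
cv2.imwrite("pics/top_tray.png",cv2.resize(a[160:235,165:270],None,fx=7,fy=7,interpolation=cv2.INTER_CUBIC))
cv2.imwrite("pics/top_mount.png",cv2.resize(a[145:225,265:405],None,fx=5.7,fy=5.7,interpolation=cv2.INTER_CUBIC))
E
```

```text
(no output)
```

View pics/top_tray.png

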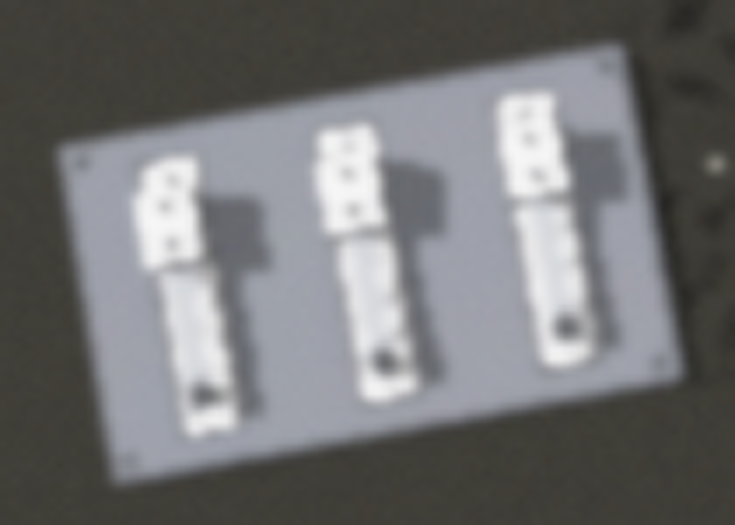

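View pics/top_mount.png

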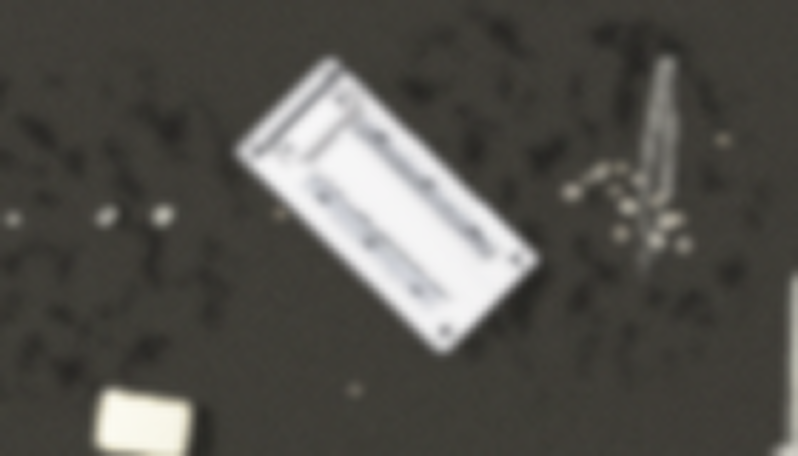

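```bash
python3 - <<'E'
from h import *
from cell import eyes
s=eyes.snapshot("top")
def c(p,f,o): return (np.array(p)-((f-1)/2))/f+o   # pixel center conv
tr=[unproj(s,c(p,7,[165,160]),12) for p in [(57,147),(625,42),(687,378),(112,487)]]
print(np.round(tr,1)); 
for i in range(4): print(np.linalg.norm(tr[i]-tr[(i+1)%4]))
C=np.mean(tr,0);print(C, np.degrees(np.arctan2(*(tr[0]-tr[3]+tr[1]-tr[2])[[1,0]])))
mt=[unproj(s,c(p,5.7,[265,145]),z) for p,z in [((330,58),14),((238,150),14),((443,353),10),((540,260),10)]]
print(np.round(mt,1))
for i in range(4): print(np.linalg.norm(mt[i]-mt[(i+1)%4]))
d=(mt[0]+mt[1]-mt[2]-mt[3]); print(np.mean(mt,0),np.degrees(np.arctan2(d[1],d[0])))
print("btn",[np.round(unproj(s,c(p,7,[165,160]),38.6),1) for p in [(207,393),(385,360),(567,326)]])
E
```

```text
[[553.2 304.8  12. ]
 [599.2  52.8  12. ]
 [449.6  26.   12. ]
 [402.8 278.4  12. ]]
256.09953615021357
151.9440729932187
256.7864418286564
152.7344495960941
[501.19411358 165.50228839  12.        ] 10.057398916855117
[[ 632.1 -161.2   14. ]
 [ 581.5 -110.1   14. ]
 [ 470.4 -220.3   10. ]
 [ 521.  -274.5   10. ]]
71.96199634363037
156.52462421996697
74.04985604922662
158.73310277207858
[ 551.26386978 -191.53025814   12.        ] 45.16864602934753
btn [array([442.5, 233.2,  38.6]), array([456.4, 156.4,  38.6]), array([470.8,  77.8,  38.6])]
```

```bash
cat >> h.py <<'E'
def plan(st,pos,yaw_deg,n,grip,turnsign=None):
    """rows from current pose to TCP pos (mm), tool pointing down, tool x at world yaw; straight, n rows, units of the tool"""
    T=tcpT(st); R0=T[:3,:3]; y=np.radians(yaw_deg)
    Rt=np.array([[np.cos(y),np.sin(y),0],[np.sin(y),-np.cos(y),0],[0,0,-1]])
    rv=(R.from_matrix(R0.T@Rt)).as_rotvec(); p=T[:3,3]; step=(np.array(pos)-p)/n; rows=[]
    for i in range(n):
        Ri=R0@R.from_rotvec(rv*i/n).as_matrix()
        rows.append(list(np.round(rv/n,3))+list(np.round(Ri.T@step/10,2))+[grip])
    for r in rows: print("["+",".join(f"{float(v):g}" for v in r)+"],")
    return rows
def show(st): 
    T=tcpT(st); print("t",round(st["clock"],2),"p",np.round(T[:3,3],2),"yaw",round(np.degrees(np.arctan2(T[1,0],T[0,0])),2),"z",np.round(T[:3,2],3),"F",np.round(st["wrist_force"],2),"op",round(st["opening"],1),"q",np.round(st["joint_pos"],2))
E
python3 - <<'E'
from h import *
from cell import readout
plan(readout.state(),[465,165,230],10,16,8.5)
E
```

```text
[-0,0,0.166,-2.46,-2.19,0.14,8.5],
[-0,0,0.166,-2.78,-1.76,0.14,8.5],
[-0,0,0.166,-3.04,-1.27,0.14,8.5],
[-0,0,0.166,-3.21,-0.75,0.14,8.5],
[-0,0,0.166,-3.29,-0.21,0.14,8.5],
[-0,0,0.166,-3.28,0.33,0.14,8.5],
[-0,0,0.166,-3.18,0.87,0.14,8.5],
[-0,0,0.166,-2.99,1.38,0.14,8.5],
[-0,0,0.166,-2.72,1.86,0.14,8.5],
[-0,0,0.166,-2.37,2.28,0.14,8.5],
[-0,0,0.166,-1.96,2.64,0.14,8.5],
[-0,0,0.166,-1.5,2.93,0.14,8.5],
[-0,0,0.166,-0.99,3.14,0.14,8.5],
[-0,0,0.166,-0.46,3.26,0.14,8.5],
[-0,0,0.166,0.09,3.29,0.14,8.5],
[-0,0,0.166,0.63,3.23,0.14,8.5],
```

send_rows --pt "0 0 0.166 -2.46 -2.19 0.14 8.5" --pt "0 0 0.166 -2.78 -1.76 0.14 8.5" --pt "0 0 0.166 -3.04 -1.27 0.14 8.5" --pt "0 0 0.166 -3.21 -0.75 0.14 8.5" --pt "0 0 0.166 -3.29 -0.21 0.14 8.5" --pt "0 0 0.166 -3.28 0.33 0.14 8.5" --pt "0 0 0.166 -3.18 0.87 0.14 8.5" --pt "0 0 0.166 -2.99 1.38 0.14 8.5"

```text
clock: 1.2
tcp_pos: [327.7, 384.5, 238.9]
tool_rot: [-0.0, 0.742, 0.67, -0.002]
wrist_force: [-0.0, -0.5, 0.0]
opening: 85.2
```

```bash
python3 - <<'E'
from h import *
from cell import readout
st=readout.state();show(st)
plan(st,[465,165,230],10,8,4)
E
```

```text
t 1.2 p [327.69 384.53 238.9 ] yaw 84.13 z [-0.003 -0.002 -1.   ] F [-0.   -0.46  0.03] op 85.2 q [-1.26  0.12  0.33  1.97 -0.05  1.06 -1.  ]
[-0,0.001,0.162,-2.55,1.99,0.11,4],
[-0,0.001,0.162,-2.2,2.37,0.11,4],
[-0,0.001,0.162,-1.79,2.7,0.11,4],
[-0,0.001,0.162,-1.33,2.95,0.11,4],
[-0,0.001,0.162,-0.84,3.13,0.11,4],
[-0,0.001,0.162,-0.33,3.22,0.11,4],
[-0,0.001,0.162,0.2,3.23,0.11,4],
[-0,0.001,0.162,0.71,3.16,0.11,4],
```

send_rows --pt "0 0.001 0.162 -2.55 1.99 0.11 0" --pt "0 0.001 0.162 -2.2 2.37 0.11 0" --pt "0 0.001 0.162 -1.79 2.7 0.11 0" --pt "0 0.001 0.162 -1.33 2.95 0.11 0" --pt "0 0.001 0.162 -0.84 3.13 0.11 0" --pt "0 0.001 0.162 -0.33 3.22 0.11 0" --pt "0 0.001 0.162 0.2 3.23 0.11 0" --pt "0 0.001 0.162 0.71 3.16 0.11 0"

```text
clock: 2.2
tcp_pos: [463.2, 153.8, 229.1]
tool_rot: [-0.002, 0.998, 0.064, 0.001]
wrist_force: [0.1, 0.1, -0.7]
opening: -0.3
```

```bash
python3 - <<'E'
from h import *
from cell import readout,eyes
import pickle
st=readout.state();show(st)
s=eyes.snapshot("wrist"); pickle.dump((st,s),open("w1.pkl","wb"))
cv2.imwrite("pics/w1.png",cv2.resize(s["color"][...,::-1],(768,576),interpolation=cv2.INTER_CUBIC))
E
```

```text
t 2.2 p [463.21 153.77 229.07] yaw 7.37 z [ 0.002  0.005 -1.   ] F [ 0.05  0.15 -0.72] op -0.3 q [-1.01  0.1   0.65  2.03 -0.07  1.03 -1.77]
```

View pics/w1.png

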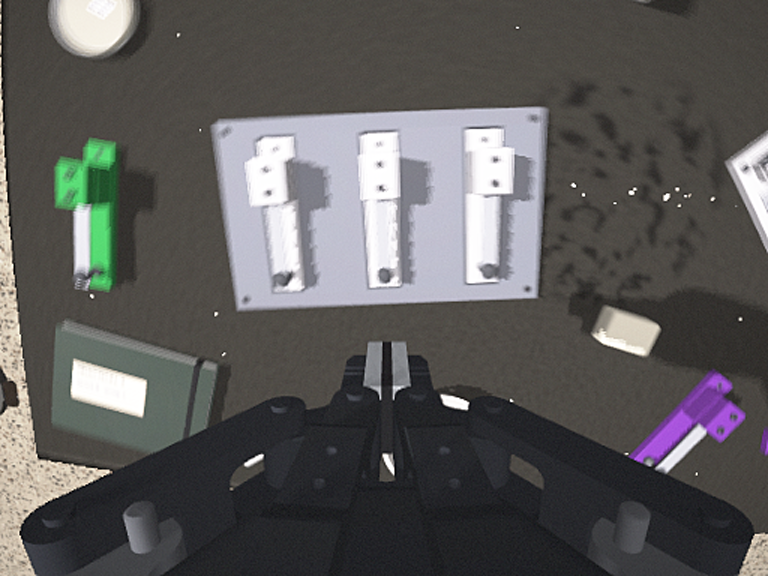

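```bash
python3 - <<'E'
from h import *
import pickle
st,s=pickle.load(open("w1.pkl","rb")); a=s["color"][...,::-1]
cv2.imwrite("pics/w1c.png",cv2.resize(a[65:215,135:375],None,fx=3.3,fy=3.3,interpolation=cv2.INTER_CUBIC))
E
```

```text
(no output)
```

View pics/w1c.png

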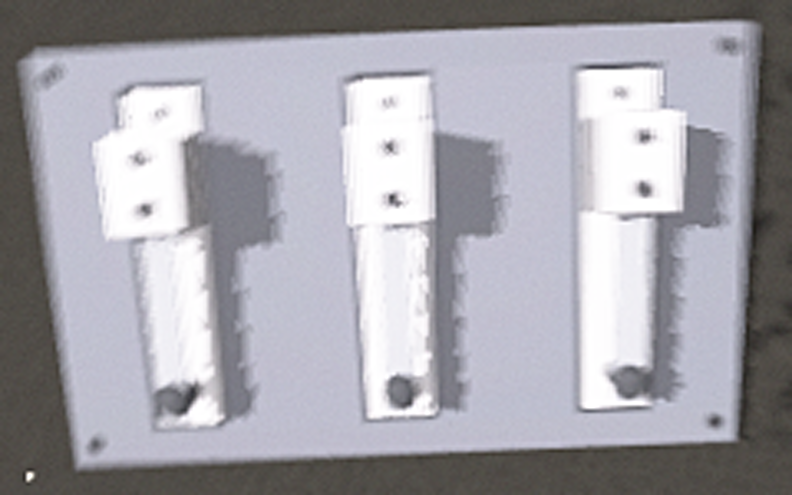

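```bash
python3 - <<'E'
from h import *
import pickle
st,s=pickle.load(open("w1.pkl","rb"))
c=lambda p:(np.array(p)+.5)/3.3-.5+[135,65]
tr=[unproj(s,c(p),12,st) for p in [(20,52),(762,20),(738,440),(78,468)]]
print(np.round(tr,1)); 
for i in range(4): print(np.linalg.norm(tr[i]-tr[(i+1)%4]))
sc=[unproj(s,c(p),12,st) for p in [(48,75),(728,45),(714,421),(96,444)]]
C=np.mean(tr,0);print(C,np.mean(sc,0), np.degrees(np.arctan2(*(tr[0]-tr[3]+tr[1]-tr[2])[[1,0]])),np.degrees(np.arctan2(*(sc[0]-sc[3]+sc[1]-sc[2])[[1,0]])))
b=[unproj(s,c(p),37.5,st) for p in [(178,398),(401,389),(632,380)]]
print(np.round(b,1))
# block-top screws z=6+43
print([np.round(unproj(s,c(p),49,st),1) for p in [(140,158),(145,210),(391,147),(395,200),(644,135),(645,189)]])
y=np.radians(10)
for k in (80,0,-80): print(k,(C[:2]+np.array([[np.cos(y),-np.sin(y)],[np.sin(y),np.cos(y)]])@[-46,k]).round(1))
E
```

```text
[[557.5 302.5  12. ]
 [600.3  49.9  12. ]
 [452.6  26.6  12. ]
 [408.8 275.3  12. ]]
256.26946756916357
149.5334935734865
252.54451181315284
151.1205820777904
[504.80897656 163.60552327  12.        ] [504.88052527 164.60875987  12.        ] 9.661913931358896 9.932477821097255
[[448.1 232.8  37.5]
 [461.2 156.6  37.5]
 [474.7  78.2  37.5]]
[array([526.9, 247.6,  49. ]), array([511., 245.,  49.]), array([539.9, 169.7,  49. ]), array([524. , 166.5,  49. ]), array([553.9,  92.1,  49. ]), array([537.8,  88.7,  49. ])]
80 [445.6 234.4]
0 [459.5 155.6]
-80 [473.4  76.8]
```

```bash
python3 - <<'E'
from h import *
import pickle
st,s=pickle.load(open("w1.pkl","rb"))
T=tcpT(st)
for p in [(0,0,22),(11,0,22),(-11,0,22)]: print(proj(s,(T@[*p,1])[:3],st)*1.5)
from cell import readout
plan(readout.state(),[446.5,234,85],10,7,0)
E
```

```text
[387.94580004 368.84815663]
[387.98716879 340.85135529]
[387.90513009 395.69751165]
[-0,-0.001,-0.008,-0.13,-1.24,2.06,0],
[-0,-0.001,-0.008,-0.12,-1.25,2.06,0],
[-0,-0.001,-0.008,-0.11,-1.25,2.06,0],
[-0,-0.001,-0.008,-0.1,-1.25,2.06,0],
[-0,-0.001,-0.008,-0.09,-1.25,2.06,0],
[-0,-0.001,-0.008,-0.08,-1.25,2.06,0],
[-0,-0.001,-0.008,-0.07,-1.25,2.06,0],
```

send_rows --pt "0 -0.001 -0.008 -0.13 -1.24 2.06 0" --pt "0 -0.001 -0.008 -0.12 -1.25 2.06 0" --pt "0 -0.001 -0.008 -0.11 -1.25 2.06 0" --pt "0 -0.001 -0.008 -0.1 -1.25 2.06 0" --pt "0 -0.001 -0.008 -0.09 -1.25 2.06 0" --pt "0 -0.001 -0.008 -0.08 -1.25 2.06 0" --pt "0 -0.001 -0.008 -0.07 -1.25 2.06 0"

```text
clock: 3.12
tcp_pos: [448.9, 235.4, 83.3]
tool_rot: [-0.002, 0.996, 0.086, 0.001]
wrist_force: [0.2, -0.6, -0.2]
opening: 0.1
```

```bash
python3 - <<'E'
from h import *
from cell import readout,eyes
import pickle
st=readout.state();show(st)
s=eyes.snapshot("wrist"); pickle.dump((st,s),open("w2.pkl","wb"))
cv2.imwrite("pics/w2.png",cv2.resize(s["color"][80:330,130:380,::-1],None,fx=2.3,fy=2.3,interpolation=cv2.INTER_CUBIC))
plan(st,[446.5,234,66],10,4,0)
E
```

```text
t 3.12 p [448.88 235.41  83.26] yaw 9.85 z [ 0.002  0.005 -1.   ] F [ 0.22 -0.58 -0.21] op 0.1 q [-1.02  0.38  0.52  2.09 -0.29  0.73 -1.71]
[-0.001,-0.001,-0.001,-0.07,0.03,0.43,0],
[-0.001,-0.001,-0.001,-0.07,0.03,0.43,0],
[-0.001,-0.001,-0.001,-0.07,0.03,0.43,0],
[-0.001,-0.001,-0.001,-0.06,0.02,0.43,0],
```

View pics/w2.png

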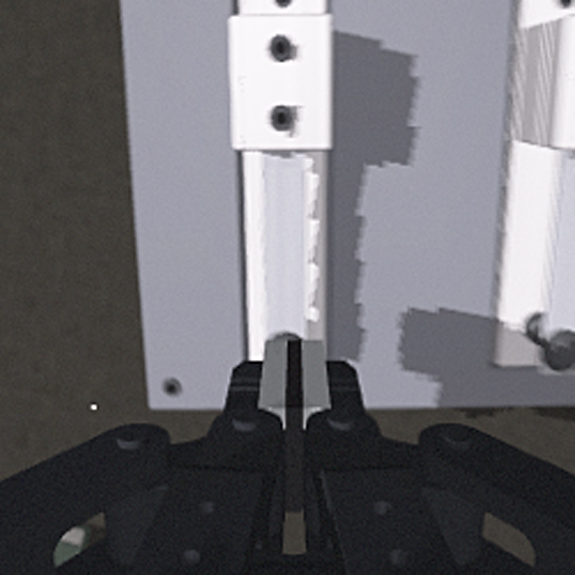

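```bash
python3 - <<'E'
from h import *
import pickle
st,s=pickle.load(open("w2.pkl","rb")); T=tcpT(st)
c=lambda p:(np.array(p)+.5)/2.3-.5+[130,80]
def tool(p,z): return np.round((np.linalg.inv(T)@np.append(unproj(s,c(p),z,st),1))[:3],1)
for n,p,z in [("s1",(281,47),49),("s2",(282,118),49),("blkfrontL",(231,150),46),("blkfrontR",(331,150),46),("blkbackL",(231,15),46),("blkbackR",(331,15),46),("btn far edge",(285,332),34),("leafL",(266,230),32),("leafR",(306,230),32)]:
    print(n,tool(p,z),unproj(s,c(p),z,st).round(1))
E
```

```text
s1 [77.1 -3.5 34.5] [524.3 252.3  49. ]
s2 [61.2 -3.4 34.4] [508.7 249.4  49. ]
blkfrontL [ 53.6 -15.7  37.5] [499.  260.3  46. ]
blkfrontR [53.6  8.3 37.3] [503.2 236.6  46. ]
blkbackL [ 84.5 -15.1  37.5] [529.6 264.9  46. ]
blkbackR [84.4  7.9 37.4] [533.5 242.2  46. ]
btn far edge [ 2.4 -3.1 49.3] [450.8 239.1  34. ]
leafL [30.9 -8.1 51.4] [478.1 249.   32. ]
leafR [31.   2.7 51.3] [479.9 238.3  32. ]
```

```bash
python3 - <<'E'
from h import *
from cell import readout
plan(readout.state(),[444,237.3,65],10,5,0)
E
```

```text
[-0.001,0,0,-0.04,-0.02,0.32,0],
[-0.001,0,0,-0.04,-0.02,0.32,0],
[-0.001,0,0,-0.04,-0.02,0.32,0],
[-0.001,0,0,-0.04,-0.02,0.32,0],
[-0.001,0,0,-0.04,-0.02,0.32,0],
```

send_rows --pt "-0.001 0 0 -0.04 -0.02 0.32 0" --pt "-0.001 0 0 -0.04 -0.02 0.32 0" --pt "-0.001 0 0 -0.04 -0.02 0.32 0" --pt "-0.001 0 0 -0.04 -0.02 0.32 0" --pt "0 0 0 -0.04 -0.02 0.32 0" --pt "0 0 0 0 0 0 0"

```text
clock: 3.92
tcp_pos: [445.6, 236.5, 65.8]
tool_rot: [0.0, 0.996, 0.087, 0.0]
wrist_force: [0.9, -0.5, -1.2]
opening: -0.1
```

```bash
python3 - <<'E'
from h import *
from cell import readout
show(readout.state())
E
```

```text
t 3.92 p [445.58 236.47  65.76] yaw 9.96 z [ 0.001 -0.    -1.   ] F [ 0.94 -0.48 -1.16] op -0.1 q [-1.01  0.41  0.51  2.1  -0.31  0.7  -1.7 ]
```

send_rows --pt "0 0 0 -0.12 -0.05 0.2 0" --pt "0 0 0 0 0 0.2 0" --pt "0 0 0 0 0 0 0"

```text
clock: 4.3
tcp_pos: [444.4, 236.8, 61.6]
tool_rot: [-0.0, 0.996, 0.087, 0.0]
wrist_force: [0.2, 0.5, -0.0]
opening: 0.0
```

send_rows --pt "0 0 0 0 0 0.1 0"

```text
clock: 4.42
tcp_pos: [444.5, 236.9, 60.7]
tool_rot: [-0.0, 0.996, 0.087, 0.001]
wrist_force: [0.5, 0.2, -0.2]
opening: -0.2
```

send_rows --pt "0 0 0 0 0 0.1 0"

```text
clock: 4.55
tcp_pos: [444.5, 236.9, 59.7]
tool_rot: [-0.0, 0.996, 0.087, 0.001]
wrist_force: [-0.9, 0.6, 1.8]
opening: 0.2
```

send_rows --pt "0 0 0 0 0 0.1 0"

```text
clock: 4.68
tcp_pos: [444.4, 236.9, 58.7]
tool_rot: [-0.0, 0.996, 0.087, 0.0]
wrist_force: [-0.7, 0.4, 2.1]
opening: -0.2
```

send_rows --pt "0 0 0 0 0 0.1 0"

```text
clock: 4.8
tcp_pos: [444.4, 236.9, 57.8]
tool_rot: [-0.0, 0.996, 0.087, 0.0]
wrist_force: [-1.0, -0.9, 4.2]
opening: 0.1
```

send_rows --pt "0 0 0 0 0 0.1 0"

```text
clock: 4.92
tcp_pos: [444.3, 236.9, 56.9]
tool_rot: [-0.0, 0.996, 0.087, 0.0]
wrist_force: [-1.3, -0.8, 3.4]
opening: 0.3
```

send_rows --pt "0 0 0 0 0 0.1 0"

```text
clock: 5.05
tcp_pos: [444.3, 236.9, 56.1]
tool_rot: [-0.0, 0.996, 0.087, -0.0]
wrist_force: [-1.4, -1.1, 4.2]
opening: -0.1
```

send_rows --pt "0 0 0 0 0 0.1 0"

```text
clock: 5.18
tcp_pos: [444.4, 236.9, 55.3]
tool_rot: [-0.0, 0.996, 0.087, -0.0]
wrist_force: [-0.7, -0.7, 5.9]
opening: -0.4
```

send_rows --pt "0 0 0 0 0 0.07 0"

```text
clock: 5.3
tcp_pos: [444.3, 236.9, 54.9]
tool_rot: [-0.001, 0.996, 0.087, -0.0]
wrist_force: [-2.1, -0.7, 7.4]
opening: -0.1
```

send_rows --pt "0 0 0 0 0 0.1 0"

```text
clock: 5.42
tcp_pos: [444.4, 236.9, 54.2]
tool_rot: [-0.001, 0.996, 0.087, -0.001]
wrist_force: [-2.3, -1.3, 7.2]
opening: 0.1
```

send_rows --pt "0 0 0 0 0 0.1 0"

```text
clock: 5.55
tcp_pos: [444.4, 236.9, 53.6]
tool_rot: [-0.001, 0.996, 0.087, -0.001]
wrist_force: [-2.2, -1.9, 7.1]
opening: 0.1
```

send_rows --pt "0 0 0 0 0 0.1 0"

```text
clock: 5.68
tcp_pos: [444.4, 236.9, 53.1]
tool_rot: [-0.001, 0.996, 0.086, -0.001]
wrist_force: [-2.6, -0.6, 8.5]
opening: -0.2
```

send_rows --pt "0 0 0 0 0 0.13 0"

```text
clock: 5.8
tcp_pos: [444.5, 236.9, 52.4]
tool_rot: [-0.001, 0.996, 0.086, -0.001]
wrist_force: [-2.6, -0.8, 8.8]
opening: -0.1
```

send_rows --pt "0 0 0 0 0 0.13 0"

```text
clock: 5.92
tcp_pos: [444.5, 236.9, 51.9]
tool_rot: [-0.001, 0.996, 0.086, -0.002]
wrist_force: [-2.8, -1.8, 12.4]
opening: 0.2
```

send_rows --pt "0 0 0 0 0 0.13 0"

```text
clock: 6.05
tcp_pos: [444.5, 236.9, 51.7]
tool_rot: [-0.002, 0.996, 0.086, -0.002]
wrist_force: [-5.0, -2.1, 15.9]
opening: 0.1
```

send_rows --pt "0 0 0 0 0 0.1 0" --pt "0 0 0 0 0 0.1 0"

```text
clock: 6.3
tcp_pos: [444.6, 236.9, 51.9]
tool_rot: [-0.002, 0.996, 0.086, -0.004]
wrist_force: [-3.9, -1.7, 12.5]
opening: 0.2
```

```bash
python3 - <<'E'
from h import *
from cell import readout
st=readout.state();show(st)
plan(st,[444.3,236.9,70],10,4,0)
E
```

```text
t 6.3 p [444.57 236.86  51.88] yaw 9.85 z [-0.008  0.004 -1.   ] F [-3.92 -1.69 12.49] op 0.2 q [-0.99  0.44  0.49  2.1  -0.33  0.68 -1.68]
[-0.001,0.002,-0.001,-0.01,-0,-0.45,0],
[-0.001,0.002,-0.001,-0.01,-0,-0.45,0],
[-0.001,0.002,-0.001,-0.01,-0,-0.45,0],
[-0.001,0.002,-0.001,-0.01,-0,-0.45,0],
```

send_rows --pt "-0.001 0.002 -0.001 -0.01 0 -0.3 0" --pt "-0.001 0.002 -0.001 -0.01 0 -0.5 0" --pt "-0.001 0.002 -0.001 -0.01 0 -0.6 0" --pt "0 0.002 0 0 0 -0.6 0"

```text
clock: 6.8
tcp_pos: [444.5, 236.7, 72.7]
tool_rot: [-0.001, 0.996, 0.087, 0.001]
wrist_force: [0.6, -0.1, 0.5]
opening: 0.1
```

```bash
python3 - <<'E'
from h import *
from cell import readout
st=readout.state();show(st)
plan(st,[458.2,158,70],10,4,0)
E
```

```text
t 6.8 p [444.48 236.68  72.65] yaw 10.01 z [ 0.002  0.003 -1.   ] F [ 0.63 -0.1   0.46] op 0.1 q [-1.02  0.4   0.51  2.1  -0.3   0.71 -1.71]
[-0.001,-0,0,-0,2,0.06,0],
[-0.001,-0,0,-0,2,0.06,0],
[-0.001,-0,0,-0,2,0.06,0],
[-0.001,-0,0,-0,2,0.07,0],
```

send_rows --pt "-0.001 0 0 0 2 0.06 0" --pt "-0.001 0 0 0 2 0.06 0" --pt "-0.001 0 0 0 2 0.06 0" --pt "0 0 0 0 2 0.07 0" --pt "0 0 0 0 0 0 0" --pt "0 0 0 0 0 0 0"

```text
clock: 7.55
tcp_pos: [458.8, 149.2, 69.5]
tool_rot: [0.002, 0.996, 0.085, 0.001]
wrist_force: [0.9, 0.4, 0.0]
opening: -0.0
```

```bash
python3 - <<'E'
from h import *
from cell import readout,eyes
import pickle
st=readout.state();show(st)
s=eyes.snapshot("wrist"); pickle.dump((st,s),open("w3.pkl","wb"))
cv2.imwrite("pics/w3.png",cv2.resize(s["color"][60:310,130:380,::-1],None,fx=2.3,fy=2.3,interpolation=cv2.INTER_CUBIC))
plan(readout.state(),[458.2,158,62],10,3,0)
E
```

```text
t 7.55 p [458.83 149.25  69.5 ] yaw 9.78 z [ 0.002 -0.003 -1.   ] F [0.87 0.44 0.02] op -0.0 q [-0.88  0.38  0.54  2.15 -0.3   0.69 -1.54]
[0.001,-0.001,-0.001,0.03,-0.29,0.25,0],
[0.001,-0.001,-0.001,0.03,-0.29,0.25,0],
[0.001,-0.001,-0.001,0.03,-0.29,0.25,0],
```

View pics/w3.png

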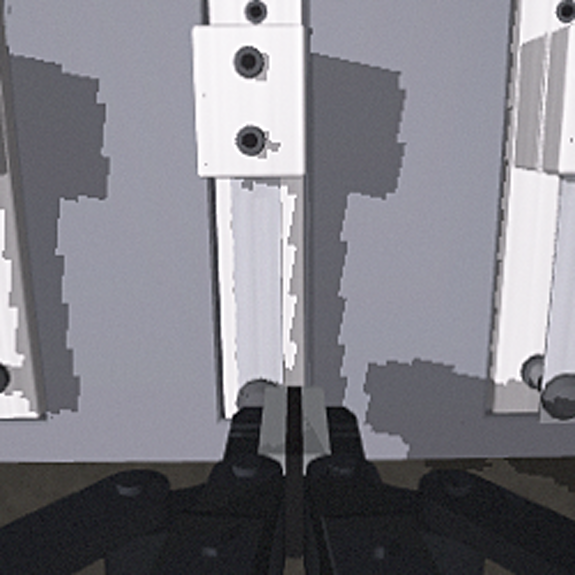

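```bash
cat >> h.py <<'E'
def btn_from_screws(st,s,c,p1,p2,z=49):
    T=tcpT(st); Ti=np.linalg.inv(T)
    a=unproj(s,c(p1),z,st); b=unproj(s,c(p2),z,st); m=(a+b)/2; d=(a-b); d/=np.linalg.norm(d)
    w=m-74*d
    print("spacing",np.linalg.norm(a-b),"yaw",np.degrees(np.arctan2(d[1],d[0])),"btn",w.round(1),"tool",(Ti@[*w,1]).round(1)[:2])
E
python3 - <<'E'
from h import *
import pickle
from cell import readout
st,s=pickle.load(open("w3.pkl","rb"))
c=lambda p:(np.array(p)+.5)/2.3-.5+[130,60]
btn_from_screws(st,s,c,(249,62),(250,140))
st,s=pickle.load(open("w2.pkl","rb"))
c=lambda p:(np.array(p)+.5)/2.3-.5+[130,80]
btn_from_screws(st,s,c,(281,47),(282,118))
show(readout.state())
E
```

```text
spacing 15.653113820792736 yaw 9.696330430877405 btn [457.7 159.1  49. ] tool [ 0.6 -9.9]
spacing 15.911862308773326 yaw 10.4537921516229 btn [443.7 237.4  49. ] tool [-4.8 -2.7]
t 7.6 p [458.77 149.18  69.49] yaw 9.79 z [ 0.002 -0.003 -1.   ] F [ 0.37 -0.33  0.12] op 0.2 q [-0.88  0.38  0.54  2.15 -0.29  0.69 -1.54]
```

Middle button is near (458, 158.5). I need to shift about 9.4 mm toward tool −y and go down to about 62.

send_rows --pt "0 0 -0.002 0 -0.4 0.2 0" --pt "0 0 -0.002 0 -0.35 0.2 0" --pt "0 0 0 0 -0.1 0.2 0" --pt "0 0 0 0 0 0.1 0" --pt "0 0 0 0 0 0 0"

```text
clock: 8.22
tcp_pos: [456.7, 161.1, 61.7]
tool_rot: [0.001, 0.996, 0.09, 0.001]
wrist_force: [0.0, -0.6, -0.6]
opening: -0.0
```

send_rows --pt "0 0 0 0.08 0.18 0 0" --pt "0 0 0 0 0 0.05 0"

```text
clock: 8.48
tcp_pos: [458.0, 159.1, 61.3]
tool_rot: [0.001, 0.996, 0.09, 0.001]
wrist_force: [-0.3, 0.7, -0.2]
opening: 0.1
```

send_rows --pt "0 0 0 0 0 0.1 0"

```text
clock: 8.6
tcp_pos: [458.2, 159.0, 60.3]
tool_rot: [0.001, 0.996, 0.09, 0.001]
wrist_force: [0.3, 0.1, 0.7]
opening: -0.3
```

send_rows --pt "0 0 0 0 0 0.1 0"

```text
clock: 8.72
tcp_pos: [458.1, 158.9, 59.3]
tool_rot: [0.001, 0.996, 0.09, 0.001]
wrist_force: [0.0, 0.1, 1.0]
opening: -0.2
```

send_rows --pt "0 0 0 0 0 0.1 0"

```text
clock: 8.85
tcp_pos: [458.1, 158.9, 58.3]
tool_rot: [0.001, 0.996, 0.09, 0.001]
wrist_force: [-1.2, 0.2, 1.4]
opening: -0.0
```

send_rows --pt "0 0 0 0 0 0.1 0"

```text
clock: 8.98
tcp_pos: [458.0, 159.0, 57.2]
tool_rot: [0.001, 0.996, 0.09, 0.001]
wrist_force: [-0.1, -0.7, 1.0]
opening: -0.1
```

send_rows --pt "0 0 0 0 0 0.1 0"

```text
clock: 9.1
tcp_pos: [458.0, 158.9, 56.2]
tool_rot: [0.001, 0.996, 0.09, 0.001]
wrist_force: [-1.0, -0.2, 0.9]
opening: 0.1
```

send_rows --pt "0 0 0 0 0 0.1 0"

```text
clock: 9.22
tcp_pos: [458.0, 158.9, 55.2]
tool_rot: [0.001, 0.996, 0.09, 0.001]
wrist_force: [-0.7, -0.5, 2.1]
opening: 0.5
```

send_rows --pt "0 0 0 0 0 0.1 0"

```text
clock: 9.35
tcp_pos: [458.0, 158.9, 54.2]
tool_rot: [0.001, 0.996, 0.09, 0.001]
wrist_force: [-1.1, -0.7, 2.6]
opening: -0.3
```

send_rows --pt "0 0 0 0 0 0.1 0"

```text
clock: 9.48
tcp_pos: [458.0, 158.9, 53.4]
tool_rot: [0.001, 0.996, 0.09, 0.001]
wrist_force: [-2.3, -0.5, 6.6]
opening: 0.0
```

send_rows --pt "0 0 0 0 0 0.1 0"

```text
clock: 9.6
tcp_pos: [458.1, 158.9, 53.0]
tool_rot: [0.001, 0.996, 0.09, 0.0]
wrist_force: [-3.8, -1.0, 12.0]
opening: 0.1
```

send_rows --pt "0 0 0 0 0 0.08 0" --pt "0 0 0 0 0 0.08 0"

```text
clock: 9.85
tcp_pos: [458.1, 158.9, 53.1]
tool_rot: [0.0, 0.996, 0.089, -0.001]
wrist_force: [-2.8, -0.6, 10.6]
opening: 0.2
```

send_rows --pt "0 0 0 0 0 -0.3 0" --pt "0 0.001 0 0 0 -0.5 0" --pt "0 0 0 0 0 -0.6 0" --pt "0 0 0 0 0 -0.4 0"

```text
clock: 10.35
tcp_pos: [458.3, 158.9, 71.7]
tool_rot: [0.0, 0.996, 0.089, 0.0]
wrist_force: [0.1, 0.2, -0.1]
opening: 0.1
```

```bash
python3 - <<'E'
from h import *
from cell import readout
st=readout.state();show(st)
plan(st,[472.2,80,69],10,4,0)
E
```

```text
t 10.35 p [458.27 158.86  71.74] yaw 10.25 z [ 0.    -0.001 -1.   ] F [ 0.05  0.21 -0.13] op 0.1 q [-0.89  0.37  0.54  2.14 -0.29  0.7  -1.55]
[0,-0,0.001,-0.01,2,0.07,0],
[0,-0,0.001,-0.01,2,0.07,0],
[0,-0,0.001,-0,2,0.07,0],
[0,-0,0.001,-0,2,0.07,0],
```

send_rows --pt "0 0 0.001 0 1.9 0.07 0" --pt "0 0 0.001 0 1.9 0.07 0" --pt "0 0 0.001 0 1.9 0.07 0" --pt "0 0 0.001 0 1.2 0.07 0" --pt "0 0 0 0 0.3 0 0" --pt "0 0 0 0 0 0 0"

```text
clock: 11.1
tcp_pos: [472.0, 87.9, 69.9]
tool_rot: [-0.0, 0.996, 0.089, 0.001]
wrist_force: [-1.0, -0.1, -0.1]
opening: 0.0
```

```bash
python3 - <<'E'
from h import *
from cell import readout,eyes
import pickle
st=readout.state();show(st)
s=eyes.snapshot("wrist"); pickle.dump((st,s),open("w4.pkl","wb"))
cv2.imwrite("pics/w4.png",cv2.resize(s["color"][60:310,130:380,::-1],None,fx=2.3,fy=2.3,interpolation=cv2.INTER_CUBIC))
E
```

```text
t 11.1 p [472.02  87.87  69.87] yaw 10.18 z [ 0.002  0.001 -1.   ] F [-0.98 -0.13 -0.06] op 0.0 q [-0.76  0.37  0.55  2.15 -0.31  0.69 -1.39]
```

View pics/w4.png

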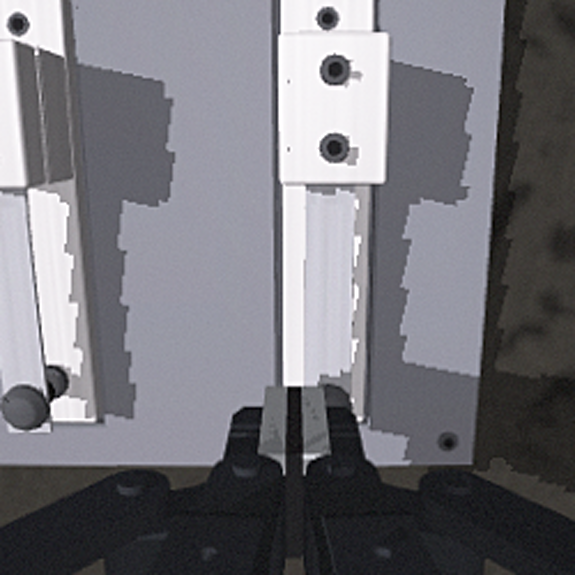

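```bash
python3 - <<'E'
from h import *
import pickle
from cell import readout
st,s=pickle.load(open("w4.pkl","rb"))
c=lambda p:(np.array(p)+.5)/2.3-.5+[130,60]
btn_from_screws(st,s,c,(335,70),(334,148))
show(readout.state())
E
```

```text
spacing 15.775576022178994 yaw 10.217913789841047 btn [472.5  79.9  49. ] tool [-1.   7.9]
t 11.15 p [472.01  88.13  69.87] yaw 10.21 z [ 0.002  0.001 -1.   ] F [ 0.11 -0.61  0.5 ] op 0.2 q [-0.76  0.37  0.55  2.15 -0.31  0.69 -1.39]
```

send_rows --pt "0 0 0 -0.05 0.35 0.2 0" --pt "0 0 0 0 0.25 0.2 0" --pt "0 0 0 0 0.05 0.2 0" --pt "0 0 0 0 0 0.1 0" --pt "0 0 0 0 0 0 0"

```text
clock: 11.78
tcp_pos: [472.4, 83.0, 62.1]
tool_rot: [-0.001, 0.996, 0.091, 0.001]
wrist_force: [0.5, 0.8, 0.3]
opening: 0.2
```

send_rows --pt "0 0 0 0 0 0.05 0"

```text
clock: 11.9
tcp_pos: [472.4, 83.1, 61.6]
tool_rot: [-0.001, 0.996, 0.091, 0.001]
wrist_force: [-0.8, 0.4, -0.1]
opening: 0.0
```

send_rows --pt "0 0 0 -0.03 0.25 0 0" --pt "0 0 0 0 0.03 0.05 0"

```text
clock: 12.15
tcp_pos: [472.7, 80.1, 61.2]
tool_rot: [-0.001, 0.996, 0.091, 0.001]
wrist_force: [0.7, 0.0, -0.5]
opening: -0.2
```

send_rows --pt "0 0 0 0 0 0.1 0"

```text
clock: 12.28
tcp_pos: [472.8, 80.1, 60.2]
tool_rot: [-0.001, 0.996, 0.091, 0.001]
wrist_force: [-1.0, 1.3, 0.5]
opening: -0.2
```

send_rows --pt "0 0 0 0 0 0.1 0"

```text
clock: 12.4
tcp_pos: [472.8, 80.1, 59.2]
tool_rot: [-0.001, 0.996, 0.091, 0.001]
wrist_force: [-0.9, -0.5, 1.6]
opening: -0.2
```

send_rows --pt "0 0 0 0 0 0.1 0"

```text
clock: 12.52
tcp_pos: [472.7, 80.1, 58.3]
tool_rot: [-0.001, 0.996, 0.091, 0.001]
wrist_force: [-0.7, -0.3, 2.9]
opening: 0.4
```

send_rows --pt "0 0 0 0 0 0.1 0"

```text
clock: 12.65
tcp_pos: [472.7, 80.1, 57.4]
tool_rot: [-0.001, 0.996, 0.091, 0.001]
wrist_force: [-1.8, -1.4, 4.7]
opening: -0.2
```

send_rows --pt "0 0 0 0 0 0.1 0"

```text
clock: 12.78
tcp_pos: [472.7, 80.1, 56.6]
tool_rot: [-0.001, 0.996, 0.091, 0.001]
wrist_force: [-1.1, 0.0, 6.3]
opening: -0.2
```

send_rows --pt "0 0 0 0 0 0.1 0"

```text
clock: 12.9
tcp_pos: [472.7, 80.1, 55.8]
tool_rot: [-0.001, 0.996, 0.09, 0.0]
wrist_force: [-1.9, 0.2, 6.2]
opening: 0.1
```

send_rows --pt "0 0 0 0 0 0.12 0"

```text
clock: 13.02
tcp_pos: [472.7, 80.1, 55.2]
tool_rot: [-0.001, 0.996, 0.09, 0.0]
wrist_force: [-3.8, -0.7, 12.8]
opening: 0.0
```

send_rows --pt "0 0 0 0 0 0.12 0"

```text
clock: 13.15
tcp_pos: [472.8, 80.1, 54.9]
tool_rot: [-0.002, 0.996, 0.09, -0.0]
wrist_force: [-4.7, -2.0, 15.7]
opening: 0.1
```

send_rows --pt "0 0 0 0 0 0.08 0" --pt "0 0 0 0 0 0.08 0"

```text
clock: 13.4
tcp_pos: [472.8, 80.0, 55.2]
tool_rot: [-0.003, 0.996, 0.09, -0.001]
wrist_force: [-2.8, -0.1, 11.6]
opening: 0.1
```

send_rows --pt "0 0 0 0 0 -0.3 0" --pt "0 0.001 0 0 0 -0.6 0" --pt "0 0 0 0 0 -1.5 0" --pt "0 0 0 0 0 -2 0"

```text
clock: 13.9
tcp_pos: [472.0, 79.4, 100.0]
tool_rot: [-0.002, 0.996, 0.09, -0.002]
wrist_force: [0.2, 0.1, 0.1]
opening: 0.1
```

```bash
python3 - <<'E'
from h import *
from cell import readout
st=readout.state();show(st)
plan(st,[528.6,171.4,110],10,5,6)
E
```

```text
t 13.9 p [472.    79.37 100.  ] yaw 10.31 z [-0.004  0.004 -1.   ] F [0.19 0.1  0.06] op 0.1 q [-0.77  0.31  0.59  2.14 -0.26  0.76 -1.41]
[-0.001,0.001,0.001,1.44,-1.61,-0.2,6],
[-0.001,0.001,0.001,1.44,-1.61,-0.2,6],
[-0.001,0.001,0.001,1.44,-1.61,-0.2,6],
[-0.001,0.001,0.001,1.44,-1.61,-0.2,6],
[-0.001,0.001,0.001,1.44,-1.61,-0.2,6],
```

send_rows --pt "-0.001 0.001 0 1.44 -1.61 -0.2 5" --pt "-0.001 0.001 0 1.44 -1.61 -0.2 5" --pt "-0.001 0.001 0 1.44 -1.61 -0.2 5" --pt "-0.001 0.001 0 1.44 -1.61 -0.2 5" --pt "0 0 0 0.8 -0.8 0 5" --pt "0 0 0 0 0 0 5" --pt "0 0 0 0 0 0 5"

```text
clock: 14.78
tcp_pos: [527.9, 173.3, 107.9]
tool_rot: [-0.001, 0.996, 0.093, 0.002]
wrist_force: [-0.4, -0.6, 0.6]
opening: 50.2
```

```bash
python3 - <<'E'
from h import *
from cell import readout,eyes
import pickle
st=readout.state();show(st)
s=eyes.snapshot("wrist"); pickle.dump((st,s),open("w5.pkl","wb"))
cv2.imwrite("pics/w5.png",cv2.resize(s["color"][100:360,110:400,::-1],None,fx=2.2,fy=2.2,interpolation=cv2.INTER_CUBIC))
plan(readout.state(),[528.6,171.4,75],10,4,5)
E
```

```text
t 14.78 p [527.9  173.26 107.93] yaw 10.71 z [ 0.003  0.002 -1.   ] F [-0.38 -0.58  0.58] op 50.2 q [-0.84  0.43  0.54  1.96 -0.3   0.82 -1.53]
[-0,-0.001,0.003,0.01,0.05,0.82,5],
[-0,-0.001,0.003,0.01,0.05,0.82,5],
[-0,-0.001,0.003,0.01,0.05,0.82,5],
[-0,-0.001,0.003,0.01,0.05,0.82,5],
```

View pics/w5.png

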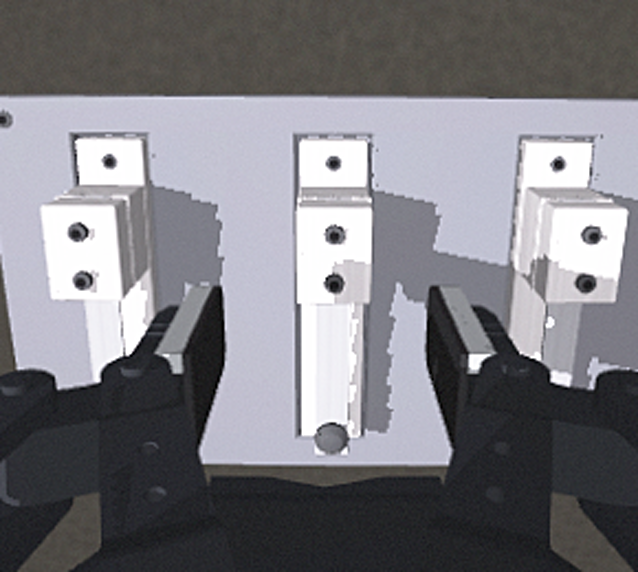

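```bash
python3 - <<'E'
from h import *
import pickle
st,s=pickle.load(open("w5.pkl","rb"));T=np.linalg.inv(tcpT(st))
c=lambda p:(np.array(p)+.5)/2.2-.5+[110,100]
for p in [(335,234),(334,284)]:
    w=unproj(s,c(p),49,st); print(w.round(1),(T@[*w,1]).round(1))
E
```

```text
[539.8 173.1  49. ] [11.4  2.4 59.   1. ]
[523.8 170.4  49. ] [-4.8  2.2 58.9  1. ]
```

send_rows --pt "0 -0.001 0.004 0.02 0.1 1.2 5" --pt "0 -0.001 0.004 0.02 0.1 1.2 5" --pt "0 0 0.004 0 0 1.2 5" --pt "0 0 0 0 0 0.8 5" --pt "0 0 0 0 0 0 5"

```text
clock: 15.45
tcp_pos: [526.9, 168.4, 59.7]
tool_rot: [-0.0, 0.996, 0.085, -0.001]
wrist_force: [0.2, -0.0, 0.2]
opening: 50.0
```

```bash
python3 - <<'E'
from h import *
from cell import readout
st=readout.state();show(st)
plan(st,[528.2,171.2,41.5],10,4,5)
E
```

```text
t 15.45 p [526.93 168.43  59.67] yaw 9.75 z [-0.002  0.    -1.   ] F [ 0.17 -0.03  0.24] op 50.0 q [-0.8   0.51  0.5   1.98 -0.35  0.74 -1.49]
[-0,0,-0.001,0.04,-0.06,0.45,5],
[-0,0,-0.001,0.04,-0.06,0.45,5],
[-0,0,-0.001,0.04,-0.06,0.45,5],
[-0,0,-0.001,0.04,-0.06,0.45,5],
```

send_rows --pt "0 0 -0.001 0.04 -0.08 0.45 5" --pt "0 0 -0.001 0.04 -0.08 0.45 5" --pt "0 0 -0.001 0.03 -0.06 0.4 5" --pt "0 0 0 0 0 0.3 5" --pt "0 0 0 0 0 0 5"

```text
clock: 16.08
tcp_pos: [528.5, 171.6, 43.3]
tool_rot: [-0.001, 0.996, 0.087, -0.0]
wrist_force: [0.4, 0.2, -0.5]
opening: 50.0
```

```bash
python3 - <<'E'
from h import *
from cell import readout,eyes
st=readout.state();show(st)
s=eyes.snapshot("wrist")
cv2.imwrite("pics/w6.png",cv2.resize(s["color"][100:360,110:400,::-1],None,fx=2.2,fy=2.2,interpolation=cv2.INTER_CUBIC))
E
```

```text
t 16.07 p [528.5  171.62  43.34] yaw 9.96 z [-0.     0.001 -1.   ] F [ 0.39  0.2  -0.48] op 50.0 q [-0.79  0.54  0.49  1.98 -0.37  0.71 -1.47]
```

View pics/w6.png

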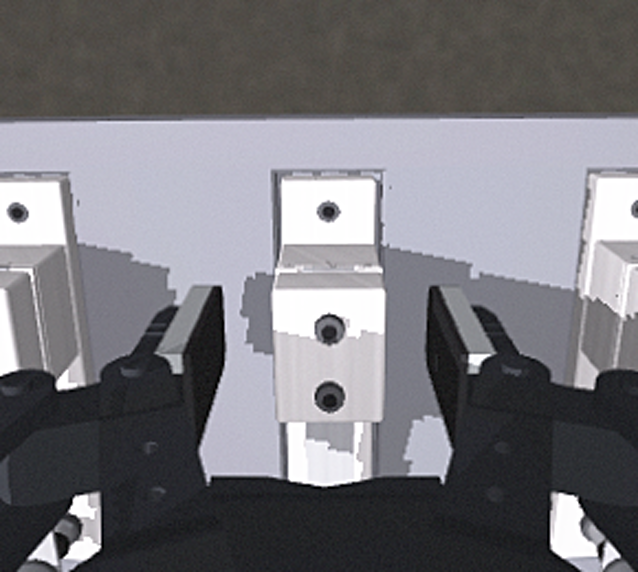

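send_rows --pt "0 0 0 0 0 0.15 5" --pt "0 0 0 0 0 0 2" --pt "0 0 0 0 0 0 2" --pt "0 0 0 0 0 0 2" --pt "0 0 0 0 0 0 2" --pt "0 0 0 0 0 0 2"

```text
clock: 16.88
tcp_pos: [529.2, 171.8, 42.5]
tool_rot: [-0.001, 0.996, 0.087, 0.001]
wrist_force: [0.7, -0.3, -0.1]
opening: 22.9
```

send_rows --pt "0 0 0 0 0 -0.4 1.5" --pt "0 0 0 0 0 -1.0 1.5" --pt "0 0 0 0 0 -1.5 1.5" --pt "0 0 0 0 0 -1.5 1.5" --pt "0 0 0 0 0 -0.5 1.5" --pt "0 0 0 0 0 0 1.5"

```text
clock: 17.62
tcp_pos: [528.8, 171.5, 95.3]
tool_rot: [-0.001, 0.996, 0.087, 0.001]
wrist_force: [1.0, 0.5, -2.2]
opening: 23.1
```

```bash
python3 - <<'E'
from h import *
from cell import readout,eyes
import pickle
st=readout.state();show(st)
s=eyes.snapshot("wrist"); pickle.dump((st,s),open("w7.pkl","wb"))
cv2.imwrite("pics/w7.png",cv2.resize(s["color"][...,::-1],(768,576),interpolation=cv2.INTER_CUBIC))
s=eyes.snapshot("top")
cv2.imwrite("pics/t7.png",cv2.resize(s["color"][140:240,165:365,::-1],None,fx=4,fy=4,interpolation=cv2.INTER_CUBIC))
E
```

```text
t 17.62 p [528.79 171.54  95.26] yaw 9.94 z [ 0.001  0.002 -1.   ] F [ 1.01  0.47 -2.18] op 23.1 q [-0.83  0.45  0.54  1.97 -0.32  0.81 -1.52]
```

View pics/w7.png

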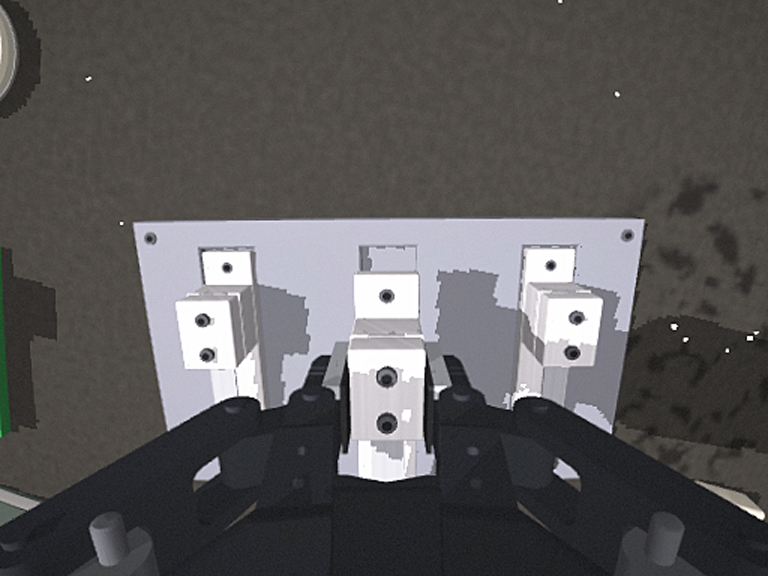

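```bash
python3 - <<'E'
from h import *
import pickle
st,s=pickle.load(open("w7.pkl","rb"));T=np.linalg.inv(tcpT(st))
c=lambda p:(np.array(p)+.5)/1.5-.5
for p,z in [((386,377),101.8),((387,425),101.8),((387,296),67)]:
    w=unproj(s,c(p),z,st); print(w.round(1),(T@[*w,1]).round(2))
# mount from the same wrist? project home est
from cell import readout
plan(readout.state(),[528.8,171.5,130],10,1,1.5)
E
```

```text
[539.5 174.1 101.8] [11.03 -0.72 -6.52  1.  ]
[523.7 171.1 101.8] [-5.13 -0.42 -6.55  1.  ]
[554.5 176.5  67. ] [26.11 -0.4  28.3   1.  ]
[-0.002,-0,-0.001,0.04,-0.01,-3.55,1.5],
```

```bash
python3 - <<'E'
from h import *
from cell import readout
print("up first 3 rows:")
st=readout.state()
st=dict(st); st["tcp_pos"]=np.array([528.8,171.5,150])
plan(st,[545,-185,165],45,13,1.5)
E
```

```text
up first 3 rows:
[-0,-0,-0.047,-0.35,2.72,-0.12,1.5],
[-0,-0,-0.047,-0.48,2.7,-0.12,1.5],
[-0,-0,-0.047,-0.6,2.68,-0.12,1.5],
[-0,-0,-0.047,-0.73,2.65,-0.12,1.5],
[-0,-0,-0.047,-0.85,2.61,-0.12,1.5],
[-0,-0,-0.047,-0.98,2.57,-0.12,1.5],
[-0,-0,-0.047,-1.1,2.52,-0.12,1.5],
[-0,-0,-0.047,-1.21,2.46,-0.12,1.5],
[-0,-0,-0.047,-1.33,2.4,-0.12,1.5],
[-0,-0,-0.047,-1.44,2.34,-0.12,1.5],
[-0,-0,-0.047,-1.55,2.27,-0.12,1.5],
[-0,-0,-0.047,-1.65,2.19,-0.12,1.5],
[-0,-0,-0.047,-1.75,2.11,-0.12,1.5],
```

send_rows --pt "0 0 0 0 0 -1.2 1.5" --pt "0 0 0 0 0 -1.8 1.5" --pt "0 0 0 0 0 -1.2 1.5"

```text
clock: 18.1
tcp_pos: [527.1, 170.6, 137.4]
tool_rot: [0.0, 0.996, 0.086, -0.002]
wrist_force: [0.2, 0.2, -0.9]
opening: 22.9
```

send_rows --pt "0 0 -0.047 -0.35 2.72 -0.12 1.5" --pt "0 0 -0.047 -0.48 2.7 -0.12 1.5" --pt "0 0 -0.047 -0.6 2.68 -0.12 1.5" --pt "0 0 -0.047 -0.73 2.65 -0.12 1.5" --pt "0 0 -0.047 -0.85 2.61 -0.12 1.5" --pt "0 0 -0.047 -0.98 2.57 -0.12 1.5" --pt "0 0 -0.047 -1.1 2.52 -0.12 1.5" --pt "0 0 -0.047 -1.21 2.46 -0.12 1.5"

```text
clock: 19.1
tcp_pos: [543.3, -50.5, 156.1]
tool_rot: [-0.002, 0.96, 0.281, 0.005]
wrist_force: [0.6, 0.7, -1.8]
opening: 22.6
```

```bash
python3 - <<'E'
from h import *
from cell import readout
st=readout.state();show(st)
plan(st,[545,-180,160],45,5,1.5)
E
```

```text
t 19.1 p [543.27 -50.53 156.06] yaw 32.59 z [ 0.009  0.006 -1.   ] F [ 0.56  0.69 -1.79] op 22.6 q [-0.47  0.33  0.58  1.96 -0.24  0.9  -0.78]
[0,-0.002,-0.043,-1.36,2.2,-0.09,1.5],
[0,-0.002,-0.043,-1.46,2.14,-0.09,1.5],
[0,-0.002,-0.043,-1.55,2.07,-0.09,1.5],
[0,-0.002,-0.043,-1.64,2,-0.09,1.5],
[0,-0.002,-0.043,-1.72,1.93,-0.08,1.5],
```

send_rows --pt "0 -0.002 -0.043 -1.36 2.2 -0.09 1.5" --pt "0 -0.002 -0.043 -1.46 2.14 -0.09 1.5" --pt "0 -0.002 -0.043 -1.55 2.07 -0.09 1.5" --pt "0 -0.002 -0.043 -1.64 2 -0.09 1.5" --pt "0 -0.002 -0.03 -1 1.1 0 1.5" --pt "0 0 0 0 0 0 1.5" --pt "0 0 0 0 0 0 1.5"

```text
clock: 19.98
tcp_pos: [545.8, -176.5, 166.0]
tool_rot: [0.002, 0.927, 0.376, 0.003]
wrist_force: [0.6, 0.3, -2.4]
opening: 23.1
```

```bash
python3 - <<'E'
from h import *
from cell import readout,eyes
import pickle
st=readout.state();show(st)
s=eyes.snapshot("wrist"); pickle.dump((st,s),open("w8.pkl","wb"))
cv2.imwrite("pics/w8.png",cv2.resize(s["color"][...,::-1],(768,576),interpolation=cv2.INTER_CUBIC))
E
```

```text
t 19.98 p [ 545.79 -176.47  165.95] yaw 44.17 z [ 0.008 -0.001 -1.   ] F [ 0.63  0.27 -2.38] op 23.1 q [-0.24  0.37  0.58  1.89 -0.25  0.94 -0.35]
```

View pics/w8.png

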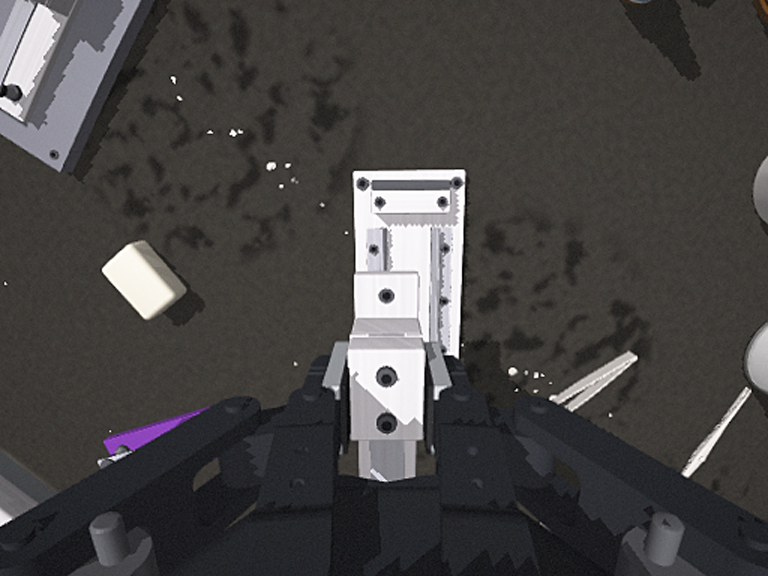

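```bash
python3 - <<'E'
from h import *
import pickle
st,s=pickle.load(open("w8.pkl","rb")); a=s["color"][...,::-1]
cv2.imwrite("pics/w8c.png",cv2.resize(a[105:240,220:330],None,fx=4.4,fy=4.4,interpolation=cv2.INTER_CUBIC))
E
```

```text
(no output)
```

View pics/w8c.png

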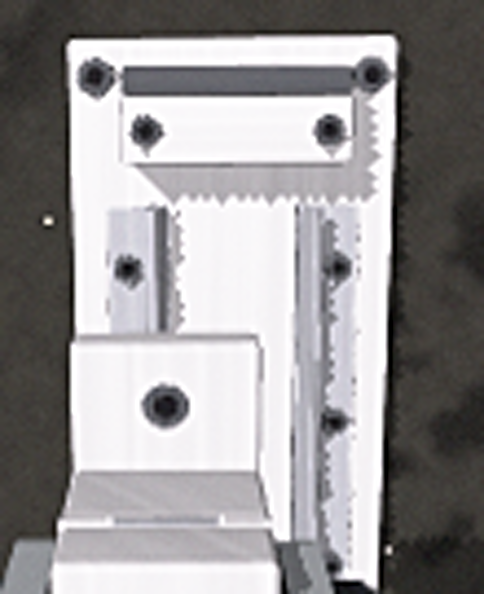

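```bash
python3 - <<'E'
from h import *
import pickle
st,s=pickle.load(open("w8.pkl","rb"));T=np.linalg.inv(tcpT(st))
c=lambda p:(np.array(p)+.5)/4.4-.5+[220,105]
for n,p,z in [("brF L x48",(122,163),25.6),("brF R",(352,163),25.6),("brscr L x55",(146,131),26),("brscr R",(330,131),26),("br back L x62",(123,95),25.6),("br back R",(352,95),25.6),("plate TL",(68,40),10),("plate TR",(396,37),10),("wall L x38",(130,207),20),("wall R x38",(340,207),20),("pl scr L",(97,76),10),("pl scr R",(372,76),10),("wscr L",(128,268),20),("wscr R",(339,268),20)]:
    w=unproj(s,c(p),z,st); print(n,w.round(1),(T@[*w,1]).round(1)[:3])
E
```

```text
brF L x48 [ 574.8 -136.8   25.6] [ 47.8  -9.1 140.5]
brF R [ 608.2 -171.2   25.6] [ 47.8  38.8 140.8]
brscr L x55 [ 583.  -135.9   26. ] [ 54.3  -4.1 140.2]
brscr R [ 609.5 -163.1   26. ] [ 54.4  34.  140.4]
br back L x62 [ 584.9 -127.4   25.6] [ 61.6  -8.8 140.6]
br back R [ 617.8 -161.2   25.6] [ 61.7  38.3 140.9]
plate TL [ 584.6 -110.8   10. ] [ 72.9 -21.1 156.2]
plate TR [ 634.5 -161.1   10. ] [ 73.7  49.8 156.6]
wall L x38 [ 568.8 -144.7   20. ] [ 38.   -7.7 146.1]
wall R x38 [ 600.3 -177.    20. ] [ 38.   37.4 146.4]
pl scr L [ 583.4 -120.5   10. ] [ 65.3 -14.9 156.2]
pl scr R [ 625.2 -163.3   10. ] [ 65.4  44.9 156.5]
wscr L [ 559.  -153.5   20. ] [ 24.8  -8.2 146. ]
wscr R [ 590.9 -186.3   20. ] [ 24.8  37.6 146.3]
```

```bash
python3 - <<'E'
from h import *
from cell import readout
plan(readout.state(),[562,-181,85],44.4,6,1.5)
E
```

```text
[0.001,-0.001,-0.001,0.14,0.23,1.35,1.5],
[0.001,-0.001,-0.001,0.14,0.23,1.35,1.5],
[0.001,-0.001,-0.001,0.14,0.24,1.35,1.5],
[0.001,-0.001,-0.001,0.14,0.24,1.35,1.5],
[0.001,-0.001,-0.001,0.14,0.24,1.35,1.5],
[0.001,-0.001,-0.001,0.14,0.24,1.35,1.5],
```

send_rows --pt "0.001 -0.001 -0.001 0.14 0.23 1.35 1.5" --pt "0.001 -0.001 -0.001 0.14 0.23 1.35 1.5" --pt "0.001 -0.001 -0.001 0.14 0.24 1.35 1.5" --pt "0.001 -0.001 -0.001 0.14 0.24 1.35 1.5" --pt "0.001 -0.001 -0.001 0.1 0.15 1.1 1.5" --pt "0 0 0 0 0 0 1.5" --pt "0 0 0 0 0 0 1.5"

```text
clock: 20.9
tcp_pos: [558.9, -176.5, 94.3]
tool_rot: [-0.001, 0.925, 0.381, -0.002]
wrist_force: [-0.4, -0.3, -1.3]
opening: 23.3
```

```bash
python3 - <<'E'
from h import *
from cell import readout,eyes
import pickle
st=readout.state();show(st)
s=eyes.snapshot("wrist"); pickle.dump((st,s),open("w9.pkl","wb"))
cv2.imwrite("pics/w9.png",cv2.resize(s["color"][80:290,160:370,::-1],None,fx=2.8,fy=2.8,interpolation=cv2.INTER_CUBIC))
E
```

```text
t 20.9 p [ 558.94 -176.47   94.27] yaw 44.74 z [-0.004  0.    -1.   ] F [-0.35 -0.27 -1.29] op 23.3 q [-0.19  0.5   0.52  1.89 -0.33  0.84 -0.29]
```

View pics/w9.png

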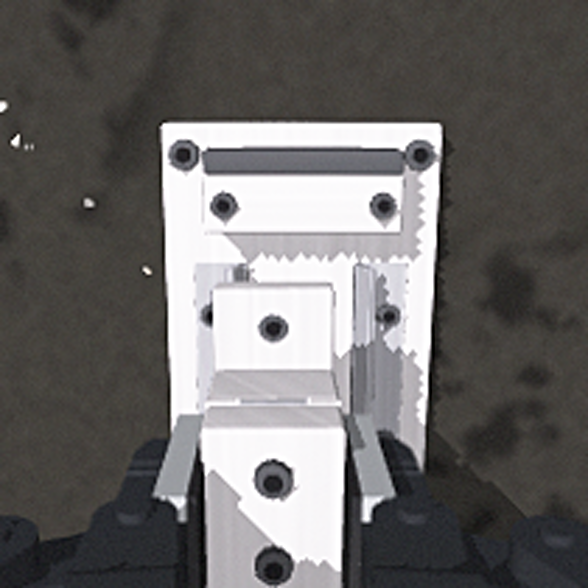

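```bash
cat >m.py <<'E'
from h import *
def mnt(st,s,c,L,R_,zs,extra,ztoe):
    T=np.linalg.inv(tcpT(st))
    f=lambda p,z:(T@[*unproj(s,c(p),z,st),1])[:3]
    w=[unproj(s,c(p),zs,st) for p in (L,R_)]; d=w[1]-w[0]
    print("mount yaw",np.degrees(np.arctan2(d[1],d[0]))+90, "scr tool",f(L,zs).round(1),f(R_,zs).round(1),"mid",((f(L,zs)+f(R_,zs))/2).round(2))
    for n,p,z in extra: print(n,f(p,z).round(2))
E
python3 - <<'E'
from m import *
import pickle
st,s=pickle.load(open("w9.pkl","rb"))
c=lambda p:(np.array(p)+.5)/2.8-.5+[160,80]
zb=st["tcp_pos"][2]-36.5
mnt(st,s,c,(223,206),(383,206),26,[("brF",(204,234),25.6),("brF",(402,233),25.6),("plscrL",(183,155),10),("plscrR",(419,155),10),("toe scr",(272,328),zb+8),("toeL",(214,284),zb+8),("toeR",(333,284),zb+8),("blk scr",(272,478),zb+43),("blk scr2",(273,566),zb+43)],0)
from cell import readout
show(readout.state())
E
```

```text
mount yaw 44.80344264545114 scr tool [ 45.6 -12.   68.2] [45.6 26.2 68.1] mid [45.58  7.1  68.14]
brF [ 38.79 -16.67  68.62]
brF [39.08 31.03 68.49]
plscrL [ 56.7  -22.98  84.19]
plscrR [56.78 37.15 84.03]
toe scr [26.42 -0.22 28.44]
toeL [ 35.2  -11.38  28.44]
toeR [35.21 11.52 28.38]
blk scr [11.56 -0.17 -6.53]
blk scr2 [-4.31 -0.01 -6.49]
t 20.95 p [ 558.89 -176.41   94.35] yaw 44.74 z [-0.004  0.    -1.   ] F [ 1.4   0.98 -2.49] op 23.2 q [-0.19  0.5   0.52  1.89 -0.33  0.84 -0.29]
```

send_rows --pt "0 0.002 0 -0.03 0.3 0.6 1.5" --pt "0 0.002 0 -0.02 0.2 0.6 1.5" --pt "0 0 0 0 0.1 0.5 1.5" --pt "0 0 0 0 0 0.3 1.5" --pt "0 0 0 0 0 0 1.5" --pt "0 0 0 0 0 0 1.5"

```text
clock: 21.7
tcp_pos: [563.7, -181.7, 74.1]
tool_rot: [-0.001, 0.925, 0.38, 0.001]
wrist_force: [1.9, -0.2, -1.3]
opening: 22.9
```

```bash
python3 - <<'E'
from h import *
from cell import readout,eyes
import pickle
st=readout.state();show(st)
s=eyes.snapshot("wrist"); pickle.dump((st,s),open("w10.pkl","wb"))
cv2.imwrite("pics/w10.png",cv2.resize(s["color"][80:290,160:370,::-1],None,fx=2.8,fy=2.8,interpolation=cv2.INTER_CUBIC))
E
```

```text
t 21.7 p [ 563.74 -181.72   74.13] yaw 44.71 z [ 0.002  0.003 -1.   ] F [ 1.86 -0.2  -1.26] op 22.9 q [-0.16  0.54  0.51  1.88 -0.36  0.81 -0.26]
```

View pics/w10.png

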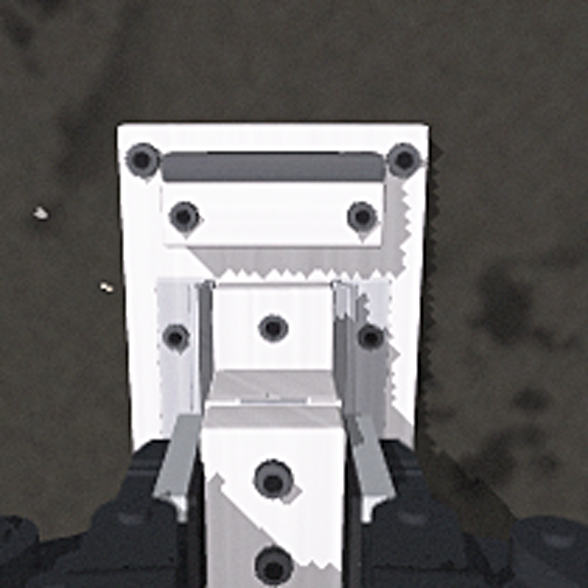

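```bash
python3 - <<'E'
from m import *
import pickle
st,s=pickle.load(open("w10.pkl","rb"))
c=lambda p:(np.array(p)+.5)/2.8-.5+[160,80]
zb=st["tcp_pos"][2]-36.5
mnt(st,s,c,(184,217),(362,217),26,[("brF",(164,246),25.6),("brF",(382,246),25.6),("plscrL",(142,160),10),("plscrR",(404,160),10),("toe scr",(272,328),zb+8),("toeL",(214,284),zb+8),("toeR",(333,284),zb+8)],0)
from cell import readout
show(readout.state())
E
```

```text
mount yaw 44.72651989421026 scr tool [ 45.5 -19.1  48.3] [45.5 19.  48.3] mid [ 4.553e+01 -4.000e-02  4.829e+01]
brF [ 39.21 -23.62  48.69]
brF [39.22 23.53 48.65]
plscrL [ 56.63 -30.24  64.35]
plscrR [56.64 30.13 64.3 ]
toe scr [26.37 -0.23 28.59]
toeL [ 35.15 -11.4   28.63]
toeR [35.16 11.53 28.61]
t 21.75 p [ 563.71 -181.67   74.15] yaw 44.72 z [ 0.002  0.003 -1.   ] F [ 0.42 -0.99 -1.14] op 22.6 q [-0.16  0.54  0.51  1.88 -0.36  0.81 -0.26]
```

send_rows --pt "0.002 -0.001 0 0 0 0.6 1.5" --pt "0.001 0 0 0 0 0.6 1.5" --pt "0 0 0 0 0 0.5 1.5" --pt "0 0 0 0 0 0.2 1.5" --pt "0 0 0 0 0 0.1 1.5"

```text
clock: 22.38
tcp_pos: [563.8, -181.4, 52.7]
tool_rot: [-0.002, 0.925, 0.381, 0.0]
wrist_force: [-0.6, -0.1, -1.4]
opening: 23.1
```

send_rows --pt "0.001 0 0 0 0 0.2 1.5" --pt "0 0 0 0 0 0.15 1.5"

```text
clock: 22.62
tcp_pos: [564.0, -181.4, 49.2]
tool_rot: [-0.003, 0.925, 0.381, 0.0]
wrist_force: [0.8, -0.5, -1.7]
opening: 22.8
```

send_rows --pt "0 0 0 0 0 0.1 1.5"

```text
clock: 22.75
tcp_pos: [564.0, -181.5, 48.1]
tool_rot: [-0.003, 0.925, 0.381, 0.0]
wrist_force: [-0.6, -0.3, -1.3]
opening: 22.9
```

send_rows --pt "0 0 0 0 0 0.1 1.5"

```text
clock: 22.88
tcp_pos: [564.1, -181.5, 47.2]
tool_rot: [-0.003, 0.925, 0.381, 0.0]
wrist_force: [-1.0, -0.1, -0.9]
opening: 23.0
```

send_rows --pt "0 0 0 0 0 0.08 1.5"

```text
clock: 23.0
tcp_pos: [564.2, -181.4, 46.5]
tool_rot: [-0.003, 0.925, 0.381, 0.0]
wrist_force: [-0.9, -0.4, 2.9]
opening: 23.4
```

```bash
python3 - <<'E'
from h import *
from cell import readout
st=readout.state();show(st)
plan(st,st["tcp_pos"],44.7,1,1.5)
E
```

```text
t 23.0 p [ 564.15 -181.44   46.51] yaw 44.74 z [-0.001  0.005 -1.   ] F [-0.92 -0.42  2.89] op 23.4 q [-0.14  0.59  0.48  1.89 -0.39  0.76 -0.24]
[-0.005,-0.003,0.001,0,0,0,1.5],
```

send_rows --pt "-0.004 -0.002 0 0.15 0 -0.02 1.5" --pt "0 0 0 0.2 0 0 1.5" --pt "0 0 0 0.2 0 0 1.5" --pt "0 0 0 0.15 0 0 1.5"

```text
clock: 23.5
tcp_pos: [569.6, -176.1, 46.7]
tool_rot: [-0.0, 0.925, 0.381, 0.0]
wrist_force: [-0.1, -0.5, -1.5]
opening: 22.8
```

```bash
python3 - <<'E'
from h import *
from cell import readout
st=readout.state();show(st)
e=np.radians(44.72); d=st["tcp_pos"]-np.array([563.71,-181.67,0]); print("adv",d[0]*np.cos(e)+d[1]*np.sin(e),"lat",-d[0]*np.sin(e)+d[1]*np.cos(e))
E
```

```text
t 23.5 p [ 569.59 -176.09   46.74] yaw 44.75 z [ 0.001  0.001 -1.   ] F [-0.07 -0.52 -1.54] op 22.8 q [-0.16  0.59  0.48  1.88 -0.38  0.76 -0.25]
adv 8.10416249024621 lat -0.167931537021337
```

send_rows --pt "0 0 0 0.15 0 0 1.5" --pt "0 0 0 0.2 0 0 1.5" --pt "0 0 0 0.15 0 0 1.5" --pt "0 0 0 0.1 0 0 1.5"

```text
clock: 24.0
tcp_pos: [574.2, -171.4, 46.7]
tool_rot: [-0.0, 0.925, 0.381, 0.0]
wrist_force: [0.5, -0.0, -1.8]
opening: 23.0
```

send_rows --pt "0 0 0 0.1 0 0 1.5"

```text
clock: 24.12
tcp_pos: [575.0, -170.7, 46.7]
tool_rot: [-0.0, 0.925, 0.381, 0.0]
wrist_force: [0.7, 0.1, -1.7]
opening: 22.8
```

```bash
cat > a.py <<'E'
from h import *
from cell import readout
st=readout.state();show(st)
e=np.radians(44.72); d=st["tcp_pos"]-np.array([563.71,-181.67,0]); print("adv",d[0]*np.cos(e)+d[1]*np.sin(e),"lat",-d[0]*np.sin(e)+d[1]*np.cos(e),"Fx",st["wrist_force"][:2]@[np.cos(e),np.sin(e)])
E
python3 a.py
```

```text
t 24.12 p [ 574.96 -170.71   46.67] yaw 44.75 z [ 0.001  0.001 -1.   ] F [ 0.69  0.09 -1.73] op 22.8 q [-0.16  0.59  0.48  1.87 -0.38  0.77 -0.26]
adv 15.70960554466929 lat -0.1296526105459721 Fx 0.5523481571309802
```

send_rows --pt "0 0 0 0.1 0 0 1.5"

```text
clock: 24.25
tcp_pos: [575.7, -170.0, 46.6]
tool_rot: [-0.0, 0.925, 0.381, 0.0]
wrist_force: [-0.3, 0.2, -2.1]
opening: 22.5
```

send_rows --pt "0 0 0 0.08 0 0 1.5"

```text
clock: 24.38
tcp_pos: [576.3, -169.4, 46.7]
tool_rot: [-0.0, 0.925, 0.381, 0.0]
wrist_force: [-0.7, 0.2, -2.0]
opening: 23.0
```

send_rows --pt "0 0 0 0.06 0 0 1.5"

```text
clock: 24.5
tcp_pos: [576.7, -169.0, 46.7]
tool_rot: [-0.0, 0.925, 0.381, 0.0]
wrist_force: [-0.2, 0.3, -3.2]
opening: 22.9
```

```bash
python3 a.py
```

```text
t 24.5 p [ 576.73 -169.01   46.66] yaw 44.75 z [ 0.     0.001 -1.   ] F [-0.2   0.27 -3.18] op 22.9 q [-0.17  0.6   0.48  1.87 -0.38  0.77 -0.27]
adv 18.161610998297974 lat -0.16296942719605845 Fx 0.05353456327951702
```

send_rows --pt "0 0 0 0.05 0 0 1.5"

```text
clock: 24.62
tcp_pos: [577.1, -168.6, 46.7]
tool_rot: [-0.0, 0.925, 0.381, 0.0]
wrist_force: [-0.1, -0.1, -1.8]
opening: 23.2
```

send_rows --pt "0 0 0 0.05 0 0 1.5"

```text
clock: 24.75
tcp_pos: [577.2, -168.5, 46.6]
tool_rot: [-0.0, 0.925, 0.381, 0.0]
wrist_force: [-0.4, -0.3, -1.5]
opening: 23.2
```

send_rows --pt "0 0 0 0.05 0 0 1.5"

```text
clock: 24.88
tcp_pos: [577.2, -168.5, 46.6]
tool_rot: [-0.0, 0.925, 0.38, -0.0]
wrist_force: [-0.9, -0.2, -1.3]
opening: 23.2
```

```bash
python3 a.py
```

```text
t 24.88 p [ 577.23 -168.5    46.62] yaw 44.72 z [-0.001  0.    -1.   ] F [-0.86 -0.23 -1.27] op 23.2 q [-0.17  0.6   0.48  1.87 -0.38  0.77 -0.27]
adv 18.875801613473065 lat -0.15985748130058397 Fx -0.7738523872060512
```

send_rows --pt "0 0 0 0.12 0 0 1.5"

```text
clock: 25.0
tcp_pos: [577.3, -168.4, 46.6]
tool_rot: [-0.0, 0.925, 0.38, -0.001]
wrist_force: [-3.0, -1.7, -0.7]
opening: 23.1
```

```bash
python3 a.py
```

```text
t 25.0 p [ 577.32 -168.44   46.58] yaw 44.69 z [-0.002 -0.    -1.   ] F [-3.02 -1.75 -0.66] op 23.1 q [-0.17  0.6   0.48  1.87 -0.38  0.77 -0.27]
adv 18.977241380155938 lat -0.17319553797895892 Fx -3.3725284194309983
```

send_rows --pt "0 -0.002 0 0 0 0.03 1.5" --pt "0 0 0 0 0 0.02 1.5"

```text
clock: 25.25
tcp_pos: [577.3, -168.4, 46.6]
tool_rot: [-0.0, 0.925, 0.38, -0.002]
wrist_force: [-1.5, -0.2, 0.6]
opening: 22.9
```

send_rows --pt "0 0 0 0 0 0 4.5" --pt "0 0 0 0 0 0 4.5" --pt "0 0 0 0 0 0 4.5" --pt "0 0 0 0 0 -0.2 4.5" --pt "0 0 0 0 0 -1 4.5" --pt "0 0 0 0 0 -1.5 4.5" --pt "0 0 0 0 0 -1.5 4.5" --pt "0 0 0 0 0 -0.5 4.5"

```text
clock: 26.25
tcp_pos: [580.5, -167.8, 98.4]
tool_rot: [0.001, 0.925, 0.38, 0.001]
wrist_force: [-0.2, 0.3, -0.7]
opening: 45.4
```

```bash
python3 a.py;  python3 - <<'E'
from h import *
from cell import readout,eyes
import pickle
st=readout.state();show(st)
s=eyes.snapshot("wrist"); pickle.dump((st,s),open("w11.pkl","wb"))
cv2.imwrite("pics/w11.png",cv2.resize(s["color"][80:330,130:390,::-1],None,fx=2.3,fy=2.3,interpolation=cv2.INTER_CUBIC))
E
```

```text
t 26.25 p [ 580.5  -167.75   98.42] yaw 44.72 z [ 0.003 -0.001 -1.   ] F [-0.16  0.29 -0.72] op 45.4 q [-0.21  0.52  0.52  1.85 -0.34  0.86 -0.31]
adv 21.720392583972405 lat -1.9238240867977172 Fx 0.0927750175735058
t 26.25 p [ 580.5  -167.75   98.42] yaw 44.72 z [ 0.003 -0.001 -1.   ] F [-0.16  0.29 -0.72] op 45.4 q [-0.21  0.52  0.52  1.85 -0.34  0.86 -0.31]
```

View pics/w11.png

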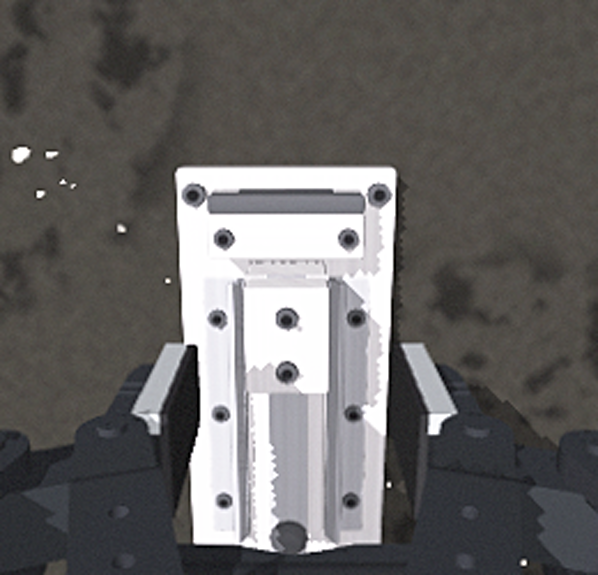

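```bash
python3 - <<'E'
from m import *
import pickle
st,s=pickle.load(open("w11.pkl","rb"))
c=lambda p:(np.array(p)+.5)/2.3-.5+[130,80]
mnt(st,s,c,(223,239),(348,239),26,[("brF",(209,260),25.6),("brF",(365,260),25.6),("blk1 (38)",(286,319),53),("blk2 (22)",(287,373),53)],0)
a=unproj(s,c((286,319)),53,st);b=unproj(s,c((287,373)),53,st);print(a,b,"beam yaw",np.degrees(np.arctan2(*(a-b)[[1,0]])))
E
```

```text
mount yaw 44.68367233612672 scr tool [ 23.8 -21.4  72.4] [23.8 16.7 72.5] mid [23.83 -2.39 72.44]
brF [ 17.13 -26.    72.76]
brF [17.09 22.09 72.91]
blk1 (38) [ 7.76 -1.99 45.43]
blk2 (22) [-8.14 -1.76 45.41]
[ 584.74467794 -160.95020386   53.        ] [ 573.60760711 -172.30020366   53.        ] beam yaw 45.542514722909665
```

```bash
python3 - <<'E'
from h import *
from cell import readout
st=readout.state();show(st)
plan(st,[527,-218.3,90],44.7,5,0)
E
```

```text
t 26.3 p [ 580.7  -167.83   98.7 ] yaw 44.72 z [ 0.003 -0.002 -1.   ] F [ 0.01 -0.23  0.53] op 44.9 q [-0.21  0.52  0.52  1.85 -0.34  0.86 -0.31]
[0.001,-0,0,-1.47,-0.04,0.17,0],
[0.001,-0,0,-1.47,-0.04,0.17,0],
[0.001,-0,0,-1.47,-0.04,0.17,0],
[0.001,-0,0,-1.47,-0.04,0.17,0],
[0.001,-0,0,-1.47,-0.04,0.17,0],
```

send_rows --pt "0.001 0 0 -1.4 -0.04 0 0" --pt "0.001 0 0 -1.4 -0.04 0 0" --pt "0.001 0 0 -1.4 -0.04 0.1 0" --pt "0.001 0 0 -1.2 -0.04 0.2 0" --pt "0 0 0 -0.5 0 0.2 0" --pt "0 0 0 0 0 0 0" --pt "0 0 0 0 0 0 0"

```text
clock: 27.18
tcp_pos: [531.9, -211.9, 91.8]
tool_rot: [-0.002, 0.925, 0.379, -0.001]
wrist_force: [-0.5, 0.8, 0.1]
opening: 0.1
```

```bash
python3 - <<'E'
from h import *
from cell import readout,eyes
import pickle
st=readout.state();show(st)
s=eyes.snapshot("wrist"); pickle.dump((st,s),open("w12.pkl","wb"))
cv2.imwrite("pics/w12.png",cv2.resize(s["color"][60:310,130:380,::-1],None,fx=2.3,fy=2.3,interpolation=cv2.INTER_CUBIC))
plan(st,[527,-218.3,68],44.7,5,0)
E
```

```text
t 27.18 p [ 531.92 -211.94   91.78] yaw 44.56 z [-0.003  0.002 -1.   ] F [-0.48  0.76  0.09] op 0.1 q [-0.13  0.49  0.54  1.92 -0.33  0.82 -0.21]
[-0.001,0,-0,-0.16,0.02,0.48,0],
[-0.001,0,-0,-0.16,0.02,0.48,0],
[-0.001,0,-0,-0.16,0.02,0.48,0],
[-0.001,0,-0,-0.16,0.02,0.48,0],
[-0.001,0,-0,-0.16,0.02,0.48,0],
```

View pics/w12.png

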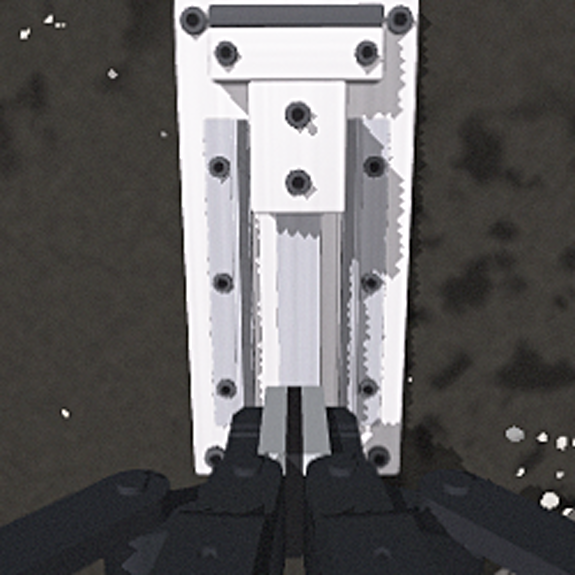

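```bash
python3 - <<'E'
from h import *
import pickle
from cell import readout
st,s=pickle.load(open("w12.pkl","rb"))
c=lambda p:(np.array(p)+.5)/2.3-.5+[130,60]
btn_from_screws(st,s,c,(297,114),(298,183),53)
show(readout.state())
E
```

```text
spacing 16.09495998100706 yaw 45.49377569751409 btn [ 526.8 -219.9   53. ] tool [-9.2  2.2]
t 27.23 p [ 531.94 -211.89   91.78] yaw 44.57 z [-0.003  0.002 -1.   ] F [-0.13 -0.13  0.46] op -0.1 q [-0.13  0.49  0.54  1.92 -0.33  0.82 -0.21]
```

send_rows --pt "-0.001 0 0 -0.2 0.03 0.4 0" --pt "-0.001 0 0 -0.2 0.03 0.5 0" --pt "-0.001 0 0 -0.15 0.03 0.5 0" --pt "-0.001 0 0 -0.1 0 0.3 0" --pt "0 0 0 0 0 0.2 0" --pt "0 0 0 0 0 0 0"

```text
clock: 27.98
tcp_pos: [528.4, -216.2, 71.1]
tool_rot: [0.0, 0.925, 0.38, -0.0]
wrist_force: [-0.4, 0.6, -0.0]
opening: 0.2
```

```bash
python3 - <<'E'
from h import *
from cell import readout
st=readout.state();show(st)
plan(st,[527,-218.8,66.3],44.7,2,0)
E
```

```text
t 27.98 p [ 528.41 -216.17   71.08] yaw 44.71 z [-0.001 -0.001 -1.   ] F [-0.42  0.58 -0.04] op 0.2 q [-0.11  0.52  0.52  1.94 -0.35  0.78 -0.18]
[0,0,0,-0.14,0.04,0.24,0],
[0,0,0,-0.14,0.04,0.24,0],
```

send_rows --pt "0 0 0 -0.14 0.04 0.24 0" --pt "0 0 0 -0.12 0.03 0.22 0" --pt "0 0 0 0 0 0 0" --pt "0 0 0 0 0 0 0"

```text
clock: 28.48
tcp_pos: [527.3, -218.8, 66.5]
tool_rot: [0.0, 0.925, 0.38, -0.0]
wrist_force: [0.9, 0.1, -0.1]
opening: -0.1
```

send_rows --pt "0 0 0 0 0 0.1 0"

```text
clock: 28.6
tcp_pos: [527.5, -218.8, 65.6]
tool_rot: [0.001, 0.925, 0.38, 0.0]
wrist_force: [-0.0, -0.1, 0.4]
opening: 0.1
```

send_rows --pt "0 0 0 0 0 0.1 0"

```text
clock: 28.72
tcp_pos: [527.5, -218.8, 64.6]
tool_rot: [0.001, 0.925, 0.38, 0.0]
wrist_force: [0.5, -0.3, -0.2]
opening: -0.0
```

send_rows --pt "0 0 0 0 0 0.1 0"

```text
clock: 28.85
tcp_pos: [527.5, -218.9, 63.6]
tool_rot: [0.001, 0.925, 0.38, 0.0]
wrist_force: [-0.6, 0.0, 0.2]
opening: 0.0
```

send_rows --pt "0 0 0 0 0 0.1 0"

```text
clock: 28.98
tcp_pos: [527.5, -218.9, 62.5]
tool_rot: [0.001, 0.925, 0.38, 0.0]
wrist_force: [-0.5, 0.0, 0.3]
opening: -0.0
```

send_rows --pt "0 0 0 0 0 0.1 0"

```text
clock: 29.1
tcp_pos: [527.4, -219.0, 61.5]
tool_rot: [0.001, 0.925, 0.38, 0.0]
wrist_force: [-0.9, 0.1, 1.5]
opening: 0.2
```

send_rows --pt "0 0 0 0 0 0.08 0"

```text
clock: 29.22
tcp_pos: [527.5, -219.0, 60.8]
tool_rot: [0.001, 0.925, 0.38, 0.0]
wrist_force: [0.3, 0.1, 0.8]
opening: -0.1
```

send_rows --pt "0 0 0 0 0 0.08 0"

```text
clock: 29.35
tcp_pos: [527.4, -219.0, 60.0]
tool_rot: [0.001, 0.925, 0.38, 0.0]
wrist_force: [-0.8, -0.4, 1.7]
opening: 0.2
```

send_rows --pt "0 0 0 0 0 0.08 0"

```text
clock: 29.48
tcp_pos: [527.5, -219.0, 59.3]
tool_rot: [0.0, 0.925, 0.38, 0.0]
wrist_force: [-0.7, 0.5, 1.8]
opening: -0.1
```

send_rows --pt "0 0 0 0 0 0.08 0"

```text
clock: 29.6
tcp_pos: [527.4, -219.1, 58.5]
tool_rot: [0.0, 0.925, 0.38, 0.0]
wrist_force: [-1.0, -0.2, 2.2]
opening: -0.1
```

send_rows --pt "0 0 0 0 0 0.1 0"

```text
clock: 29.72
tcp_pos: [527.5, -219.1, 57.6]
tool_rot: [0.0, 0.925, 0.38, 0.0]
wrist_force: [-2.0, 1.2, 5.2]
opening: 0.2
```

send_rows --pt "0 0 0 0 0 0.1 0"

```text
clock: 29.85
tcp_pos: [527.6, -219.2, 57.3]
tool_rot: [0.0, 0.925, 0.38, 0.0]
wrist_force: [-2.5, 1.2, 9.1]
opening: -0.1
```

send_rows --pt "0 0 0 0 0 0.08 0" --pt "0 0 0 0 0 0.08 0" --pt "0 0 0 0 0 0.05 0"

```text
clock: 30.22
tcp_pos: [527.6, -219.2, 57.6]
tool_rot: [-0.001, 0.925, 0.38, 0.0]
wrist_force: [-2.2, 0.5, 6.4]
opening: -0.0
```

send_rows --pt "0 0 0 0 0 -0.2 0" --pt "0 0 0 0 0 -0.3 0" --pt "0 0 0 0 0 -0.6 0" --pt "0 0 0 0 0 -1.2 0" --pt "0 0 0 0 0 -2 0" --pt "0 0 0 0 0 -2 0" --pt "0 0 0 0 0 -0.5 0" --pt "0 0 0 0 0 0 0"

```text
clock: 31.22
tcp_pos: [528.8, -219.6, 131.1]
tool_rot: [0.0, 0.925, 0.38, 0.002]
wrist_force: [0.4, 0.4, -0.1]
opening: -0.2
```

```bash
python3 - <<'E'
from h import *
from cell import readout,eyes
import pickle
st=readout.state();show(st)
s=eyes.snapshot("wrist"); pickle.dump((st,s),open("w13.pkl","wb"))
cv2.imwrite("pics/w13.png",cv2.resize(s["color"][60:310,130:380,::-1],None,fx=2.3,fy=2.3,interpolation=cv2.INTER_CUBIC))
s=eyes.snapshot("top")
cv2.imwrite("pics/t13.png",cv2.resize(s["color"][100:260,120:440,::-1],None,fx=2.4,fy=2.4,interpolation=cv2.INTER_CUBIC))
E
```

```text
t 31.23 p [ 528.81 -219.65  131.14] yaw 44.67 z [ 0.004  0.001 -1.   ] F [ 0.37  0.4  -0.08] op -0.2 q [-0.15  0.42  0.57  1.91 -0.29  0.88 -0.22]
```

View pics/w13.png

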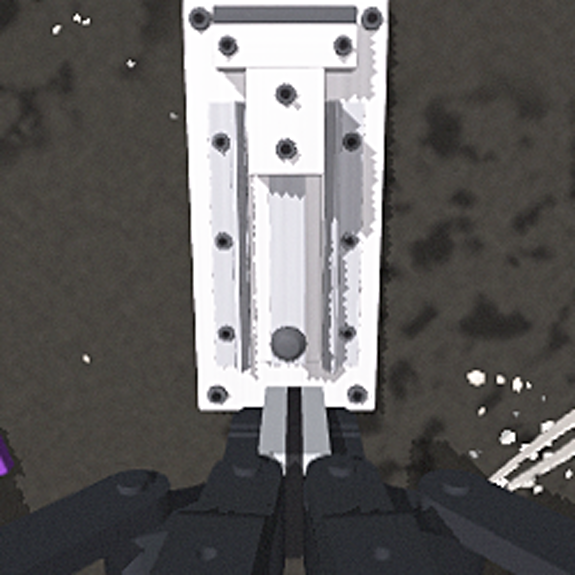

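View pics/t13.png

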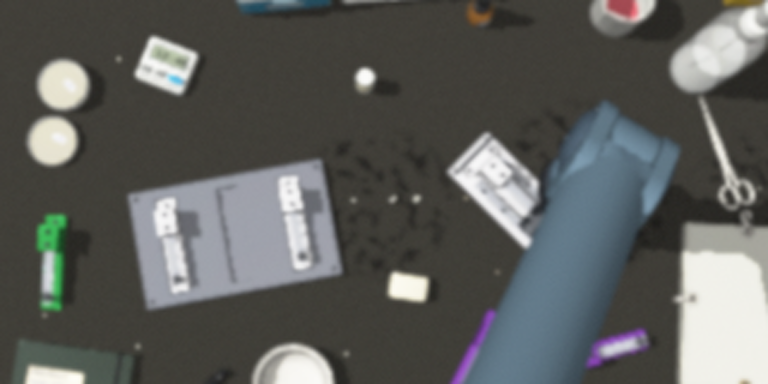

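```bash
python3 - <<'E'
from m import *
import pickle
st,s=pickle.load(open("w13.pkl","rb"))
c=lambda p:(np.array(p)+.5)/2.3-.5+[130,60]
mnt(st,s,c,(227,45),(343,45),26,[("brF",(217,68),25.6),("brF",(356,68),25.6),("wallscr",(221,142),20),("wallscr",(351,142),20),("blk1 (38)",(285,93),53),("blk2 (22)",(286,149),53),("btn(-44)",(288,343),42)],0)
E
```

```text
mount yaw 44.65690357365106 scr tool [ 97.1 -21.8 105.4] [ 97.1  16.3 105.5] mid [ 97.14  -2.75 105.47]
brF [ 89.97 -25.3  105.8 ]
brF [ 89.96  20.73 105.88]
wallscr [ 65.98 -25.16 111.32]
wallscr [ 65.97  20.02 111.4 ]
blk1 (38) [80.15 -2.45 78.41]
blk2 (22) [64.09 -2.2  78.35]
btn(-44) [-0.13 -1.82 89.14]
```

```bash
python3 - <<'E'
from cell import ticket
print(ticket.sign_off())
E
```

```text
the job is handed in; nothing more can be done
None
```

The soft beam, from the middle pocket, is fully home in the mount and has passed its check press. The job was handed in at about 31 s of the 61 s allowed.

| Pocket | Stiffness (N/mm) | Stop reached after (mm) |
|---|---|---|
| Left | about 1.1 | 8.2 |
| Middle | about 0.35 | 6.5 |
| Right | about 1.4 | 4.7 |

- **Pressing:** I pressed each button onto its stop from left to right and held it there. The highest wrist force was about 17 N, against the 25 N limit.
- **Fitting:** I lifted the middle beam by its block, lowered it into the channel and slid it in until it met the end wall. The force along the slide was about 3.4 N, against the 40 N limit.
- **Check press in the mount:** The leaf pushed back with about 1 to 2 N at 3 to 6 mm of travel. It then reached the stop at about 6.5 mm, where I held it at 6 to 9 N.

**Last checks:** In the final wrist picture the block screws sit at x 38.0 and 22.0 mm along the mount, exactly where they should be when home, and about 0.5 mm off centre. The top picture shows the other two beams in their pockets and the wax block and vial in place. The forceps are hidden behind the arm there and only partly visible in the wrist picture; the arm did not come near them. The gripper is clear of everything.

**One disagreement:** An earlier wrist picture put the beam about 0.8 mm past home, which is within the camera's 2 mm error, and the last picture did not repeat it.

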